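# Hang the washed retractor ring on its spring-ball hook

## Robot

A 7-joint arm with a two-finger parallel gripper is mounted at the origin on the work surface. World frame = base frame: x ahead of the robot, y to its left, z up, the work surface at z = 0. Lengths are in m, angles in degrees, forces in N, time in s.
With the tool pointing down it reaches from about 0.425 to 0.875 m from the base axis. Payload 4.7 kg.
Tool frame: the origin (TCP) lies at the very end of the fingers, on their centre line; the grasp point (between the pads) lies 19 mm behind it; z points along the fingers, y is the line along which they close (so a half turn about z gives the same grasp; the last joint's range is limited). The gripper opens to 87 mm and grips with 3 to 60 N. Pads are 19 mm wide; open, the fingers measure 117 mm over their backs; the gripper's body (75 mm by 190 mm) begins 51 mm behind the grasp point.
Start: joints at [-71.958, 18.392, -4.016, 83.108, 1.295, 78.541, -3.26], TCP at [0.193, 0.621, 0.223] pointing down, gripper open.
Joint ranges: [-163.93, 163.93], [-17.29, 119.83], [-79.2, 71.16], [3.27, 140.29], [-89.18, 269.18], [5.43, 117.66], [-154.24, 154.24]. Speed limits (degrees/s): [147.25, 147.25, 180, 180, 180, 180, 180].

## Interface

Orientations are given as [roll, pitch, yaw] about the fixed x, y, z axes, in that order (R = Rz(yaw) Ry(pitch) Rx(roll)).
In Python, from cell import get_obs, eyes, env gives the robot as it stands.
- The arm moves only by the tool servo_tool, never from a script. Its argument "series" is a list that holds one entry, the list of rows, each a list of 7 numbers: the shift along the tool's x, y, z in units of 300 mm (1.0 is 300 mm), then the turn, a rotation vector about the tool's x, y, z in units of pi rad (1.0 is pi rad), then the opening, from 0 (shut) to 1 (fully open). In form: [[[tx, ty, tz, wx, wy, wz, gripper], ...]]. A call has 1 to 12 rows; each row is the pose to reach, as a shift and turn from the pose commanded when the call began, along the tool's axes at that moment, turning the shorter way round; what a row does not reach only later rows make up. A row lasts 1/12 s, in which the tool goes at most 41.7 mm and 7.16 degrees, less where a joint would pass 70% of its speed; a pose out of reach is approached as far as the arm can. A call with a number of a shift or a turn outside -1 to 1 is refused whole. A call with a gripper value outside its range is refused whole. The fingers move at their own pace and stop on an object; "grip_force" is the grip in N (left out, the last holds). Time passes only in rows, so rows that repeat a pose let the fingers close. It gives the time, the measured TCP pose, the force, the opening and the grip force at its end, in the units of the state.
- get_obs(): the state, without advancing time (a new reading comes with each control period).
- eyes.read_camera(name): name is "scene" or "side" or "wrist"; returns a dict with "frame" (400x640x3 uint8, red, green, blue), "depth" (400x640 float32, m along the optical axis (not along the pixel's ray), 0 where there is no reading), "fx", "fy", "cx", "cy" (pixels), "distortion" ([k1, k2, p1, p2, k3] as OpenCV has them; the pictures are not rectified), "origin" and "rotation" of the camera in the world; the wrist camera has in their place "mount" (4x4, takes a point from camera to tool coordinates, whose origin is the TCP and whose axes are the flange's). Camera axes: x right, y down, z forward; pixel columns grow to the right and rows downward; lengths in m; the calibration is good to about 2 mm. A picture is of the moment at which its call begins: read the wrist's pose just before it.
- env.sign_off(): hands the job in; it is judged then, once.
The state is a dict: "time_s": time; "qpos": joint angles; "joint_velocities": joint speeds; "effort": joint torques, N m; "tool_pos": TCP position; "tool_rot": TCP orientation; "force": force on the tool from outside, world axes, zero at the start; "wrist_torque": the same for the moment, N m; "grip_width": finger opening in m; "grasp_force": force on a finger pad.
Only numpy, scipy, OpenCV 4.12 (cv2) and the standard library are available. Lean on these libraries where they do the work, as an engineer would, in place of code of your own. Each camera call takes 0.05 s, during which the arm holds its last target. There are 200 camera calls.

## Task

Take the large steel retractor ring out of the draining rack and hang it by its rim in the spring-ball J-hook under the wire shelf. The hook is clipped somewhere near the middle of the shelf's bar: bring the rim over its tip, feel for the stem and, keeping hold of the ring, push it down past the sprung ball until it clicks home in the bottom of the hook, then let go and leave it hanging still. Do not drop the ring, and leave the small ring, the bottle, the bowl and the dressing pack where they are.

Things in the scene. Friction and masses are not known exactly. Their poses are not given: they have to be found in the camera images.
- ring: the large ring to be hung: plain hoop of round polished steel bar 10 mm thick, 190 mm across outside, 170 mm inside, about 0.2 kg. Origin at the hoop's centre, y its axis. It starts upright in either slot of the rack, centre 115 mm above the counter, resting on two cross bars; the slot's wire loops reach up to 93 mm and leave 3 mm free on each side of the bar, so it may lean slightly.
- small_ring: bystander: a like hoop of 10 mm bar, but 130 mm across outside, in the rack's other slot 70 mm beside the large one; its top is 143 mm above the counter. Origin at its centre, y its axis.
- rack: steel wire draining rack fixed to the counter, 108 mm (x) by 158 mm (y), loops 93 mm high. Origin on the counter at its middle. Its two slots run along its x axis, at y = +35 and -35 mm; x points away from the robot.
- stand: chrome wire shelf fixed to the counter. Origin on the counter straight below point hook_line; x points from the front (robot's side) to the rear, y left, z up. Two 20 mm posts at x = 150, y = +-145 mm, each with a brace from 320 mm up its front to the shelf at x = 60 mm and a foot 8 mm high from x = -55 to 175 mm. Stock stands on the shelf's rear left, up to 90 mm high.
- shelf_edge (a point): middle of the shelf's front edge, on its underside: 395 mm above the counter, 89 mm in front of the hook. From here the shelf covers 164 mm to either side and 258 mm to the rear, so the hook can only be reached slantwise from the front. A short thin hook for other things hangs from it at stand y = 79 to 103 mm, no lower than 362 mm.
- hook_line (a point): point 285 mm above the counter, axes as stand. The J-hook is clamped on the shelf's bar so that its seat (the bar centre line of a rim fully home) lies level with this point at x = 0, anywhere from y = -22 to +22 mm: find it by touch or sight. A ring hung home lies in the stand's x-z plane, its centre 90 mm below the seat. The clamp resists 40 N.
- over_tip (a point): the same point 52 mm higher: a rim whose bar is level with this passes over the hook's tip. The hook is a 10 mm round bar in the y-z plane: its stem comes down from the shelf at +y (face 6.75 mm from the seat), turns under the seat and rises to a free tip at -y; throat 13.5 mm wide up to 22 mm above the seat, then the tip leans out to y = -25, with its top 36 mm above the seat. Enter from -y.
- ball (a joint): spring ball of the J-hook, 0 m out, up to 0.0065 pressed in. 14 mm ball in the stem, centre 10.7 mm above the seat, sticking 7 mm into the throat. A rim resting on it lies 17 to 22 mm above the seat; the ring's weight does not press it in, some 3 to 9 N more, downwards, push it 2 to 4 mm aside; the rim then snaps down to the seat and the ball comes out over it. Ball and hook are slippery.
- bottle: bystander: dark bottle with a red cap, 74 mm across, 175 mm high; origin at the centre of its underside.
- bowl: bystander: steel bowl, 130 mm across, 50 mm high; origin at the centre of its underside.
- pack: bystander: white dressing pack, 80 x 120 x 30 mm; origin at the centre of its underside.
Not all that is in view belongs to the job. What is shaped like the ring but blue is not meant.

How it is judged:
By the outcome, as a careful person would: the job done as asked, in the order asked, and still so for the second after the job is handed in, with the robot touching nothing.
It also fails if it takes over 53 s, if anything falls off the work surface, if the arm or the gripper's body presses on something with over 40 N, if the wrist force passes 120 N, or if a joint passes its speed limit or range.

## Working session

There is one attempt and no reset: what is moved stays moved. The work goes in short steps, Python scripts to look and compute and a tool call to move; the robot and the scene stay as the last step left them, time stands still between calls to the robot, and variables do not carry over. Pictures are saved under pics/ and viewed, at most 10 in all, crops included, and the job is handed in when it is done.

Besides the shell and the picture viewer there is one more tool, called by a JSON object that holds its "name" and its "arguments". servo_tool: Moves the arm, as the interface text tells. Shifts and turns lie within -1 to 1; 1 stands for 300 mm of shift or pi rad of turn. Its arguments: {"type":"object","properties":{"series":{"type":"array"},"grip_force":{"type":"number"}},"required":["series"]}

```bash
mkdir -p pics; ls; cat > h.py <<'E'
import numpy as np, cv2
from cell import get_obs, eyes, env
from scipy.spatial.transform import Rotation as R
def toolR(o): return R.from_euler('xyz',o['tool_rot'],degrees=True)
def cam(name):
    o=get_obs(); c=eyes.read_camera(name)
    if 'mount' in c:
        T=np.eye(4);T[:3,:3]=toolR(o).as_matrix();T[:3,3]=o['tool_pos']
        M=T@np.array(c['mount']);c['Rm']=M[:3,:3];c['t']=M[:3,3]
    else:
        r=np.array(c['rotation'],float);c['Rm']=r if r.shape==(3,3) else R.from_euler('xyz',r,degrees=True).as_matrix();c['t']=np.array(c['origin'])
    c['K']=np.array([[c['fx'],0,c['cx']],[0,c['fy'],c['cy']],[0,0,1.]]);c['D']=np.array(c['distortion'],float)
    return c
def rays(c,uv):
    p=cv2.undistortPoints(np.array(uv,float).reshape(-1,1,2),c['K'],c['D']).reshape(-1,2)
    return np.c_[p,np.ones(len(p))]@c['Rm'].T
def pts(c,uv):
    uv=np.array(uv).reshape(-1,2);d=np.array([c['depth'][int(v),int(u)] for u,v in uv])
    return c['t']+rays(c,uv)*d[:,None]
def proj(c,P):
    Pc=(np.array(P,float).reshape(-1,3)-c['t'])@c['Rm']
    return cv2.projectPoints(Pc,np.zeros(3),np.zeros(3),c['K'],c['D'])[0].reshape(-1,2)
def save(c,fn,crop=None,s=1):
    im=c['frame'][:,:,::-1]
    if crop: im=im[crop[1]:crop[3],crop[0]:crop[2]]
    cv2.imwrite('pics/'+fn,cv2.resize(im,None,fx=s,fy=s,interpolation=cv2.INTER_CUBIC))
def delta(p,rot=None,o=None):
    o=o or get_obs();r=toolR(o);d=r.inv().apply(np.array(p)-o['tool_pos'])/0.3
    w=(r.inv()*rot).as_rotvec()/np.pi if rot is not None else np.zeros(3)
    return np.round(np.r_[d,w],4)
E
python3 - <<'E'
from h import *
import pickle
o=get_obs();print(o)
for n in('scene','side'):
    c=cam(n);save(c,n+'0.png');pickle.dump(c,open(n+'.pkl','wb'));print(n,c['t'],c['Rm'].round(3).tolist(),c['fx'],c['D'])
E
```

```text
pics
{'time_s': 0.0, 'qpos': array([-71.95635089,  18.44027021,  -4.01516355,  83.17341285,
         1.29330705,  78.54171972,  -3.25856873]), 'joint_velocities': array([-0.04016103,  0.07416491,  0.02511601,  0.08871942,  0.04343494,
       -0.0555851 ,  0.00402729]), 'effort': array([ 2.94457623e-04, -4.91282487e+01, -4.03881753e-01, -3.12533391e+01,
       -6.40847068e-02,  4.36048291e-02,  1.55431999e-04]), 'tool_pos': array([0.19247763, 0.62027283, 0.22146079]), 'tool_rot': array([-1.79889744e+02,  4.17903580e-03,  1.62766816e+02]), 'force': array([-0.71684664,  0.73472505,  0.23383565]), 'wrist_torque': array([ 0.00170625, -0.01738957, -0.00574065]), 'grasp_force': 0.0, 'grip_width': 0.0870546086727178}
scene [ 1.43913988 -0.98441316  1.33999917] [[0.701, 0.461, -0.545], [0.713, -0.461, 0.528], [-0.008, -0.758, -0.652]] 476.7892104335896 [-0.1472575  0.         0.         0.         0.       ]
side [ 0.23913085 -0.74846075  1.07730411] [[0.905, -0.341, 0.254], [-0.425, -0.7, 0.574], [-0.018, -0.627, -0.779]] 367.00886629672027 [0.00315191 0.         0.         0.         0.        ]
```

View pics/scene0.png

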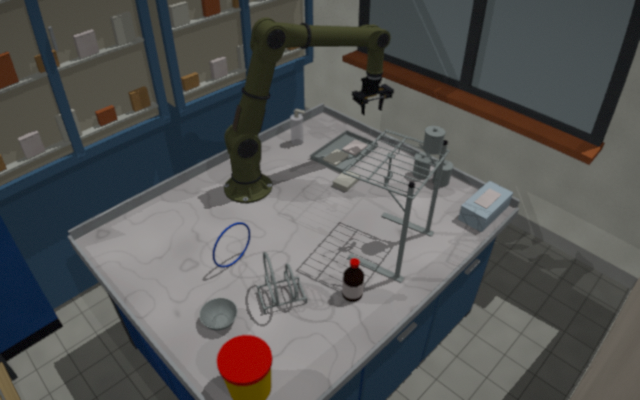

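View pics/side0.png

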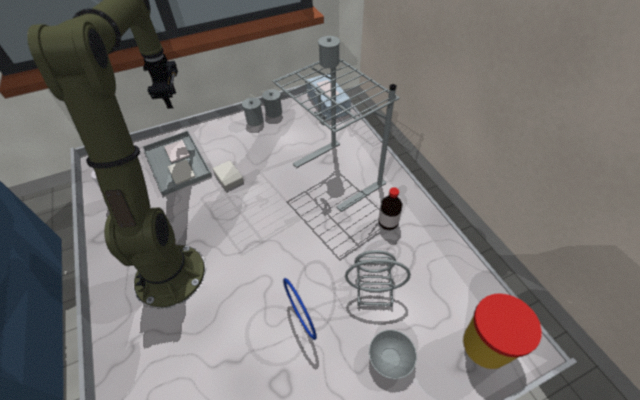

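The scene view shows the rack at about (272,290) with two steel hoops, a blue hoop at (232,245) that isn't meant, the shelf at (390,165), the bottle at (353,280) and the bowl at (218,316). Side view: rack (375,285), hoops at (378,270) and (377,308), shelf (335,90). I'll enlarge the rack and the shelf.

```bash
python3 - <<'E'
from h import *
import pickle
s=pickle.load(open('side.pkl','rb'));c=pickle.load(open('scene.pkl','rb'))
def crop(c,x0,y0,x1,y1,S): return cv2.resize(c['frame'][y0:y1,x0:x1,::-1],None,fx=S,fy=S,interpolation=cv2.INTER_CUBIC)
a=crop(s,330,240,430,330,4);b=crop(c,230,240,330,330,4);d=crop(s,260,30,440,215,2);e=crop(c,320,110,500,295,2)
im=np.zeros((735,800,3),np.uint8)
top=np.hstack([a,b]);cv2.imwrite('pics/rack.png',top)
cv2.imwrite('pics/stand.png',np.hstack([d,e]))
# cloud
for n,q in(('side',s),('scene',c)):
    v,u=np.mgrid[0:400,0:640];uv=np.c_[u.ravel(),v.ravel()]
    P=pts(q,uv);ok=q['depth'].ravel()>0;P=P[ok]
    np.save(n+'.npy',P)
    for lo,hi in((.1,.15),(.15,.22),(.385,.41)):
        m=(P[:,2]>lo)&(P[:,2]<hi)&(P[:,0]>.2)&(P[:,0]<1.1)&(abs(P[:,1])<.9);Q=P[m]
        from scipy.cluster.hierarchy import fcluster,linkage
        if len(Q)<3: continue
        l=fcluster(linkage(Q,'single'),.03,'distance')
        for k in np.unique(l):
            g=Q[l==k]
            if len(g)>8: print(n,lo,len(g),g.mean(0).round(3),g.min(0).round(3),g.max(0).round(3))
E
```

```text
side 0.1 70 [0.497 0.633 0.103] [0.46  0.598 0.1  ] [0.534 0.671 0.111]
side 0.1 77 [0.599 0.653 0.102] [0.564 0.617 0.1  ] [0.634 0.691 0.112]
side 0.1 40 [0.751 0.322 0.129] [0.744 0.317 0.102] [0.761 0.331 0.15 ]
side 0.1 353 [ 0.719 -0.638  0.121] [ 0.704 -0.692  0.1  ] [ 0.77  -0.559  0.144]
side 0.1 55 [ 0.337 -0.415  0.129] [ 0.332 -0.424  0.1  ] [ 0.343 -0.402  0.149]
side 0.1 12 [ 0.319 -0.249  0.123] [ 0.316 -0.255  0.102] [ 0.323 -0.244  0.15 ]
side 0.1 31 [ 0.646 -0.389  0.126] [ 0.64  -0.393  0.101] [ 0.652 -0.385  0.149]
side 0.1 144 [ 0.598 -0.285  0.127] [ 0.543 -0.313  0.1  ] [ 0.654 -0.255  0.144]
side 0.1 28 [ 0.489 -0.309  0.129] [ 0.485 -0.313  0.104] [ 0.495 -0.305  0.149]
side 0.1 53 [0.813 0.04  0.125] [0.805 0.033 0.1  ] [0.824 0.051 0.148]
side 0.1 297 [ 0.741 -0.142  0.122] [ 0.714 -0.166  0.1  ] [ 0.788 -0.098  0.15 ]
side 0.15 58 [0.751 0.322 0.184] [0.743 0.316 0.15 ] [0.762 0.33  0.219]
side 0.15 100 [ 0.749 -0.133  0.17 ] [ 0.735 -0.146  0.15 ] [ 0.767 -0.111  0.18 ]
side 0.15 84 [0.812 0.04  0.186] [0.805 0.033 0.15 ] [0.824 0.052 0.22 ]
side 0.15 332
[... 1197 characters left out ...]
-0.143  0.122] [ 0.718 -0.171  0.1  ] [ 0.79  -0.102  0.15 ]
scene 0.15 77 [0.755 0.321 0.187] [0.744 0.313 0.152] [0.764 0.339 0.219]
scene 0.15 101 [ 0.754 -0.134  0.169] [ 0.731 -0.148  0.15 ] [ 0.769 -0.112  0.182]
scene 0.15 83 [0.82  0.039 0.185] [0.806 0.033 0.151] [0.828 0.051 0.218]
scene 0.15 2284 [ 0.786 -0.625  0.172] [ 0.7   -0.7    0.151] [ 0.86  -0.543  0.18 ]
scene 0.15 114 [ 0.333 -0.341  0.176] [ 0.321 -0.408  0.15 ] [ 0.347 -0.258  0.198]
scene 0.15 133 [ 0.598 -0.361  0.19 ] [ 0.499 -0.389  0.151] [ 0.653 -0.313  0.214]
scene 0.385 75 [0.217 0.595 0.397] [0.201 0.55  0.385] [0.241 0.641 0.41 ]
scene 0.385 1280 [0.683 0.137 0.404] [ 0.521 -0.027  0.385] [0.838 0.35  0.41 ]
```

View pics/rack.png

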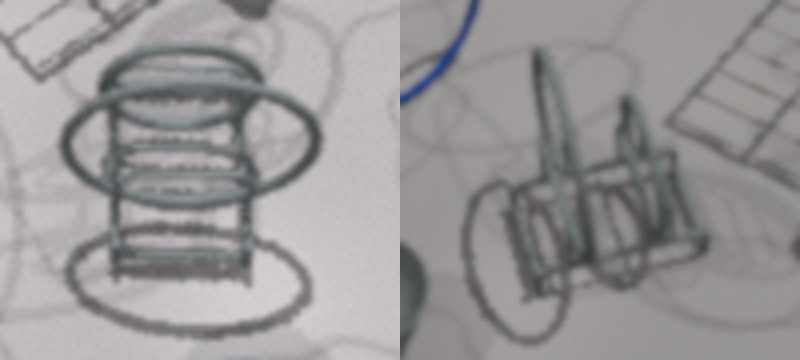

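View pics/stand.png

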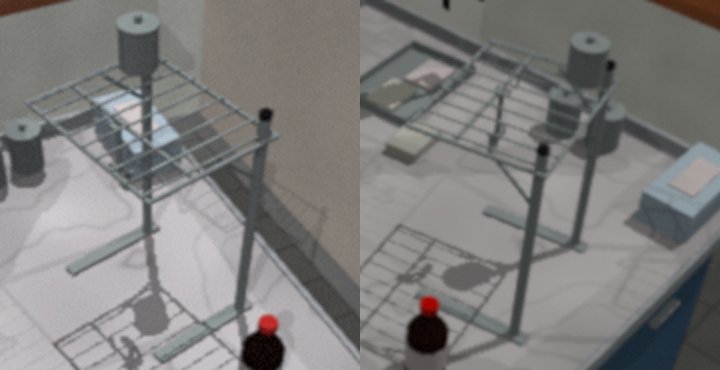

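The large hoop is in the near (lower) slot: its ends are at about (0.650,-0.388) and (0.492,-0.309), with its top at z≈0.21. The small one sits 70 mm beside it. The posts give the stand pose. Next I'll get the hook's y from enlarged crops with the hook line projected on them, refine the ring fit, and estimate the arm geometry.

```bash
cat > g.py <<'E'
from h import *
import pickle
s=pickle.load(open('side.pkl','rb'));c=pickle.load(open('scene.pkl','rb'))
A,B=np.load('side.npy'),np.load('scene.npy')
def post(x,y):
    o=[]
    for P in(A,B):
        m=(np.hypot(P[:,0]-x,P[:,1]-y)<.03)&(P[:,2]>.1)&(P[:,2]<.3)
        q=P[m];cam=(s if P is A else c)['t'];d=np.median(q[:,:2],0)
        v=d-cam[:2];o.append(d+.008*v/np.linalg.norm(v))
    return np.array(o)
pl=post(.754,.321);pr=post(.816,.04);print(pl,pr)
L,Rr=pl.mean(0),pr.mean(0);y=(L-Rr)/np.linalg.norm(L-Rr);x=np.array([y[1],-y[0]])
H=(L+Rr)/2-.15*x;print('sep',np.linalg.norm(L-Rr),'H',H,'yaw',np.degrees(np.arctan2(x[1],x[0])))
def S(p): return np.r_[H+x*p[0]+y*p[1],p[2]]
E
python3 - <<'E'
from g import *
out=[]
for q,b in((s,(295,85,365,155)),(c,(355,135,425,205))):
    f=q['frame'][b[1]:b[3],b[0]:b[2],::-1];f=cv2.resize(f,None,fx=5.7,fy=5.7,interpolation=cv2.INTER_CUBIC)
    for yy in(-22,0,22):
        p=proj(q,[S((0,yy/1e3,.285))])[0];p=(p-b[:2]+.5)*5.7
        cv2.circle(f,tuple(int(i) for i in p),3,(0,0,255) if yy==0 else (0,255,255),-1)
    out.append(f);print(b,proj(q,[S((0,0,.285)),S((-.089,0,.395))]))
cv2.imwrite('pics/hook.png',np.hstack(out))
# ring ends
for P,q in((A,s),(B,c)):
    m=(P[:,2]>.105)&(P[:,2]<.22);g=P[m]
    g=g[(g[:,0]>.47)&(g[:,0]<.68)&(g[:,1]<-.25)&(g[:,1]>-.42)]
    n=np.array([.447,.894]);off=g[:,:2]@n
    h=np.histogram(off,bins=np.arange(-.11,.02,.005));print(list(zip(h[1].round(3),h[0])))
    r=g[(off<-.04)];cc=np.polyfit(r[:,0],r[:,1],1);a=np.degrees(np.arctan(cc[0]))
    print('large',len(r),'yaw',a,'x',r[:,0].min(),r[:,0].max(),'y at .57',np.polyval(cc,.57),'top',r[:,2].max(), 'lean: off hi/lo',np.median((r[:,:2]@n)[r[:,2]>.185]),np.median((r[:,:2]@n)[r[:,2]<.14]))
print(pts(c,[(270,37),(384,40),(246,142),(375,70)]),pts(s,[(85,50),(150,215)]))
E
```

```text
[[0.75429432 0.32885494]
 [0.75238255 0.32808974]] [[0.81594452 0.04488817]
 [0.81671712 0.04545929]]
sep 0.29021740516671624 H [0.63841063 0.15426518] yaw 12.535965453325367
(295, 85, 365, 155) [[324.24422912 122.95834879]
 [300.20493614 105.90425826]]
(355, 135, 425, 205) [[384.45780912 183.67920294]
 [364.68707626 150.96829695]]
[(np.float64(-0.11), np.int64(0)), (np.float64(-0.105), np.int64(0)), (np.float64(-0.1), np.int64(0)), (np.float64(-0.095), np.int64(0)), (np.float64(-0.09), np.int64(0)), (np.float64(-0.085), np.int64(0)), (np.float64(-0.08), np.int64(0)), (np.float64(-0.075), np.int64(0)), (np.float64(-0.07), np.int64(0)), (np.float64(-0.065), np.int64(64)), (np.float64(-0.06), np.int64(189)), (np.float64(-0.055), np.int64(46)), (np.float64(-0.05), np.int64(0)), (np.float64(-0.045), np.int64(0)), (np.float64(-0.04), np.int64(0)), (np.float64(-0.035), np.int64(0)), (np.float64(-0.03), np.int64(0)), (np.float64(-0.025), np.int64(0)), (np.float64(-0.02), np.int64(0)), (np.float64(-0.015), np.int64(0)), (np.float64(-0.01), np.int64(0)), (np.float64(-0.005), np.int64(0)), (np
[... 865 characters left out ...]
4(0)), (np.float64(-0.025), np.int64(0)), (np.float64(-0.02), np.int64(0)), (np.float64(-0.015), np.int64(0)), (np.float64(-0.01), np.int64(0)), (np.float64(-0.005), np.int64(0)), (np.float64(0.0), np.int64(0)), (np.float64(0.005), np.int64(0)), (np.float64(0.01), np.int64(47))]
large 183 yaw -26.4436436425505 x 0.48967273964660607 0.6554849228626939 y at .57 -0.34733861555908097 top 0.21360652486507337 lean: off hi/lo -0.05569533368782634 -0.05632530632112322
[[ 0.09929805  0.10260686  0.70296476]
 [ 0.23796873  0.61099151  0.59214289]
 [ 0.06491132 -0.03000823  0.28867351]
 [ 0.21623171  0.5914537   0.45273486]] [[ 0.09623642  0.07743289  0.71316381]
 [ 0.05329532 -0.01611844  0.31276628]]
```

View pics/hook.png

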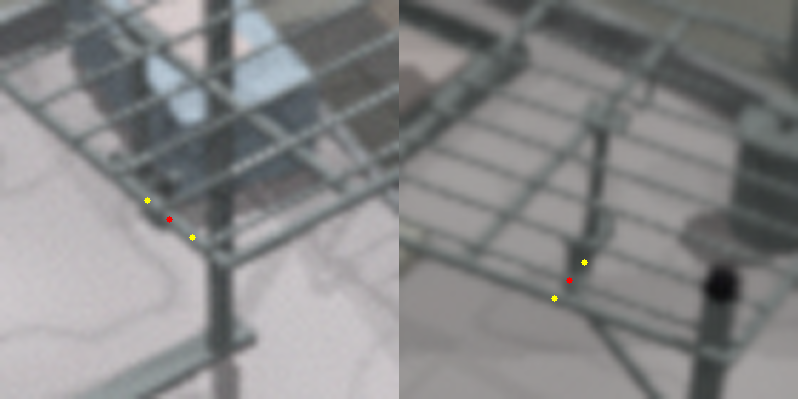

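```bash
python3 - <<'E'
from g import *
n=np.r_[x,0]
for q,uvs in((c,[(390.3,156.1),(389.7,170.1),(390.5,176.2),(386.2,185)]),(s,[(322.2,122.7),(324.8,118),(315.7,113)])):
    for uv,d in zip(uvs,rays(q,uvs)):
        k=((np.r_[H,0]-q['t'])@n)/(d@n);P=q['t']+k*d
        print(uv,'stand y,z',((P[:2]-H)@y).round(4),P[2].round(4), 'depth pt',[((pts(q,[uv])[0][:2]-H)@a).round(3) for a in (x,y)],pts(q,[uv])[0][2].round(3))
# grasp pose for ring: tool down; two options of tool x
yaw=np.radians(-26.7);C=np.array([.570,-.3485])
ax=np.array([np.cos(yaw),np.sin(yaw)])
e=[g for g in ()]
for w in(-26.7,153.3):
    rot=R.from_euler('xyz',[180,0,w],degrees=True)
    print(w,delta(np.r_[C,.30],rot))
E
```

```text
[[0.75429432 0.32885494]
 [0.75238255 0.32808974]] [[0.81594452 0.04488817]
 [0.81671712 0.04545929]]
sep 0.29021740516671624 H [0.63841063 0.15426518] yaw 12.535965453325367
(390.3, 156.1) stand y,z 0.0257 0.3911 depth pt [np.float64(0.01), np.float64(0.0)] 0.409
(389.7, 170.1) stand y,z 0.0351 0.3244 depth pt [np.float64(0.044), np.float64(-0.074)] 0.408
(390.5, 176.2) stand y,z 0.0497 0.2876 depth pt [np.float64(0.007), np.float64(0.033)] 0.301
(386.2, 185) stand y,z 0.0179 0.2673 depth pt [np.float64(-0.135), np.float64(0.347)] -0.004
(322.2, 122.7) stand y,z 0.0117 0.2788 depth pt [np.float64(-0.088), np.float64(-0.11)] 0.399
(324.8, 118) stand y,z -0.0039 0.308 depth pt [np.float64(-0.002), np.float64(-0.006)] 0.31
(315.7, 113) stand y,z 0.0474 0.2979 depth pt [np.float64(-0.002), np.float64(0.044)] 0.301
-26.7 [-2.1587e+00 -2.7121e+00 -2.5650e-01 -1.0000e-04 -8.0000e-04 -9.4740e-01]
153.3 [-2.1587e+00 -2.7121e+00 -2.5650e-01 -5.0000e-04  1.0000e-04  5.2600e-02]
```

{"name": "servo_tool", "arguments": {"series": [[[-0.1, -0.14, -0.05, 0, 0, 0, 1], [-0.2, -0.28, -0.1, 0, 0, 0, 1], [-0.3, -0.4, -0.15, 0, 0, 0.01, 1], [-0.4, -0.53, -0.2, 0, 0, 0.02, 1], [-0.49, -0.65, -0.25, 0, 0, 0.03, 1], [-0.58, -0.78, -0.26, 0, 0, 0.04, 1], [-0.67, -0.9, -0.26, 0, 0, 0.05, 1], [-0.75, -1, -0.26, 0, 0, 0.0526, 1], [-0.8, -1, -0.26, 0, 0, 0.0526, 1]]]}}

```text
time_s: 0.85
tool_pos: [0.3218, 0.2785, 0.2998]
tool_rot: [180.0, -0.0, 153.3]
force: [0.6, 0.7, -0.2]
grip_width: 0.087
grasp_force: 0.0
```

```bash
python3 - <<'E'
from h import *
c=cam('wrist');print(np.array(c['mount']).round(3).tolist());o=get_obs();print(o['time_s'],o['tool_pos'],o['tool_rot'],o['qpos'])
print(delta([.57,-.3485,.3],R.from_euler('xyz',[180,0,153.3],degrees=True)))
E
```

```text
[[0.0, -0.952, -0.306, 0.084], [1.0, 0.0, 0.0, -0.001], [-0.0, -0.306, 0.952, -0.162], [0.0, 0.0, 0.0, 1.0]]
0.9 [0.32802049 0.27063912 0.30048412] [-179.95800451    0.21037332  152.67244071] [-55.25635993 -11.44133523  10.20186583 105.56668956   2.23307445
  85.67876378  17.25178102]
[-1.6640e+00 -1.4632e+00  8.8000e-03 -2.0000e-04  1.2000e-03 -3.5000e-03]
```

{"name": "servo_tool", "arguments": {"series": [[[-0.11, -0.09, 0, 0, 0, 0, 1], [-0.22, -0.185, 0, 0, 0, 0, 1], [-0.33, -0.28, 0, 0, 0, 0, 1], [-0.44, -0.375, 0, 0, 0, 0, 1], [-0.55, -0.47, 0, 0, 0, 0, 1], [-0.66, -0.56, 0, 0, 0, 0, 1], [-0.77, -0.65, 0, 0, 0, 0, 1], [-0.88, -0.74, 0, 0, 0, 0, 1], [-0.99, -0.83, 0, 0, 0, 0, 1], [-1, -0.94, 0, 0, 0, 0, 1]]]}}

```text
time_s: 1.73
tool_pos: [0.4662, -0.1058, 0.2992]
tool_rot: [-179.9, 0.1, 153.4]
force: [0.4, 0.2, 0.5]
grip_width: 0.0869
grasp_force: 0.0
```

```bash
python3 - <<'E'
from h import *
o=get_obs();print(o['time_s'],o['tool_pos'],o['tool_rot'],o['qpos'])
print(delta([.57,-.3485,.3],R.from_euler('xyz',[180,0,153.3],degrees=True)))
E
```

```text
1.7333 [ 0.4662447  -0.10580247  0.29919494] [-1.79912862e+02  1.22881144e-01  1.53375224e+02] [-37.83582618  -8.15451782  43.21162833 100.86635205   5.72098862
  85.03774479  67.97209057]
[-6.717e-01 -5.682e-01 -4.000e-04 -5.000e-04  7.000e-04  4.000e-04]
```

{"name": "servo_tool", "arguments": {"series": [[[-0.11, -0.09, 0, 0, 0, 0, 1], [-0.22, -0.185, 0, 0, 0, 0, 1], [-0.33, -0.28, 0, 0, 0, 0, 1], [-0.44, -0.375, 0, 0, 0, 0, 1], [-0.55, -0.47, 0, 0, 0, 0, 1], [-0.63, -0.54, 0.03, 0, 0, 0, 1], [-0.67, -0.57, 0.1, 0, 0, 0, 1], [-0.672, -0.568, 0.15, 0, 0, 0, 1], [-0.672, -0.568, 0.15, 0, 0, 0, 1], [-0.672, -0.568, 0.15, 0, 0, 0, 1]]]}}

```text
time_s: 2.57
tool_pos: [0.5673, -0.347, 0.2533]
tool_rot: [180.0, -0.2, 153.3]
force: [1.0, 1.4, 0.5]
grip_width: 0.0867
grasp_force: 0.0
```

```bash
python3 - <<'E'
from h import *
c=cam('wrist');o=get_obs();print(o['time_s'],o['tool_pos'],o['tool_rot'],o['qpos'])
n=np.array([.449,.893,0]);a=np.array([.893,-.449,0])
C=np.array([.57,-.3485,0])
v,u=np.mgrid[0:400:2,0:640:2];P=pts(c,np.c_[u.ravel(),v.ravel()]);m=(c['depth'][::2,::2].ravel()>0)&(P[:,2]>.15)&(P[:,2]<.23)&(np.linalg.norm(P[:,:2]-C[:2],axis=1)<.13)
g=P[m];print(len(g))
for lo,hi in((.15,.17),(.17,.19),(.19,.205),(.205,.23)):
    k=g[(g[:,2]>lo)&(g[:,2]<=hi)]-C
    if len(k):print(lo,len(k),'n med',np.percentile(k@n,[5,50,95]).round(4),'a',np.percentile(k@a,[1,50,99]).round(4))
print('fit',np.polyfit((g-C)@a,(g-C)@n,1),g[:,2].max())
# circle: u along a, z
save(c,'w1.png')
E
```

```text
2.6167 [ 0.56779729 -0.34691191  0.25477148] [ 1.79979217e+02 -1.74027820e-02  1.53353930e+02] [ -9.70215801  27.03429495  55.53964936  79.52862378 -22.12061171
  84.80091555 108.15801514]
770
0.15 57 n med [-0.0023  0.002   0.0063] a [-0.0881 -0.0825 -0.0754]
0.17 151 n med [-0.0022  0.0019  0.0071] a [-0.0775 -0.0641  0.0625]
0.19 312 n med [-0.0022  0.002   0.0069] a [-0.0567 -0.0326  0.0536]
0.205 250 n med [-0.0021  0.0018  0.0058] a [-0.0287 -0.0042  0.024 ]
fit [-0.00369006  0.00213419] 0.21051044683743114
```

View pics/w1.png

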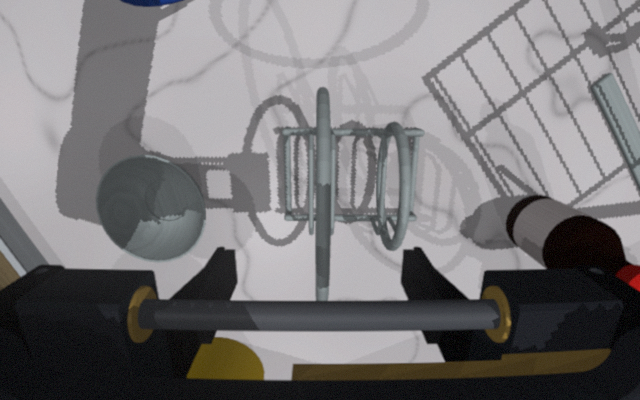

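The view shows the large steel hoop edge-on at about (322,190), column 322, rows 90–300. It is clearly bigger than the small one at (400,190), and the blue hoop is far off at the top, so the one between my fingers is right. Before choosing how to grip it, I'll fit the arm kinematics from the recorded poses and check which slanted hook poses are reachable.

```bash
cat > kin.py <<'E'
import numpy as np, itertools
from scipy.optimize import least_squares
from scipy.spatial.transform import Rotation as R
D=[([-71.95635089,18.44027021,-4.01516355,83.17341285,1.29330705,78.54171972,-3.25856873],[0.19247763,0.62027283,0.22146079],[-179.8889744,.0042,162.766816]),
([-55.25635993,-11.44133523,10.20186583,105.56668956,2.23307445,85.67876378,17.25178102],[0.32802049,0.27063912,0.30048412],[-179.958,.2104,152.672]),
([-37.83582618,-8.15451782,43.21162833,100.86635205,5.72098862,85.03774479,67.97209057],[.4662447,-.10580247,.29919494],[-179.9129,.1229,153.3752]),
([-9.70215801,27.03429495,55.53964936,79.52862378,-22.12061171,84.80091555,108.15801514],[.56779729,-.34691191,.25477148],[179.9792,-.0174,153.3539])]
LIM=np.array([[-163.93,163.93],[-17.29,119.83],[-79.2,71.16],[3.27,140.29],[-89.18,269.18],[5.43,117.66],[-154.24,154.24]])
def fk(q,p,s):
    q=np.radians(q);b0,h,L1,a,L2,b7,Lt,a1=p
    M=R.from_euler('z',b0+s[0]*q[0])*R.from_euler('y',q[1])
    x=np.array([0,0,h])+R.from_euler('z',b0+s[0]*q[0]).apply([a1,0,0])
    M=M*R.from_euler('z',s[1]*q[2]);x=x+M.apply([a,0,L1]);M=M*R.from_euler('y',q[3]);x=x+M.apply([-a,0,0])
    M=M*R.from_euler('z',s[2]*q[4]);x=x+M.apply([0,0,L2]);M=M*R.from_euler('y',q[5])*R.from_euler('z',s[3]*q[6]+b7)
    return x+M.apply([0,0,Lt]),M
def res(p,s):
    o=[]
    for q,t,r in D:
        x,M=fk(q,p,s);o+=list((x-t)*5)+list((M.inv()*R.from_euler('xyz',r,degrees=True)).as_rotvec())
    return np.array(o)
if __name__=='__main__':
    best=[]
    for s in itertools.product([-1,1],repeat=4):
        for b0 in(0,np.pi/2,np.pi,-np.pi/2):
            for b7 in (0,np.pi/2,np.pi,-np.pi/2):
                f=least_squares(res,[b0,.3,.42,0,.4,b7,.35,0],args=(s,));best.append((f.cost,s,f.x))
    best.sort(key=lambda b:b[0])
    for b in best[:3]:print(b[0],b[1],b[2].round(4))
    np.savez('kin.npz',p=best[0][2],s=best[0][1])
E
python3 kin.py
```

```text
0.00042216045420497933 (-1, -1, -1, -1) [-3.7500e-02  3.6696e+00  4.7570e-01 -8.5000e-03  5.2520e-01  1.5333e+00
  3.7868e+00  3.5000e-03]
0.00042216045420500616 (-1, -1, -1, -1) [-3.7500e-02  3.6696e+00  4.7570e-01 -8.5000e-03  5.2520e-01  1.5333e+00
  3.7868e+00  3.5000e-03]
0.0004221604542050248 (-1, -1, -1, -1) [-3.7500e-02  3.6696e+00  4.7570e-01 -8.5000e-03  5.2520e-01 -4.7499e+00
  3.7868e+00  3.5000e-03]
```

{"name": "servo_tool", "arguments": {"series": [[[0, 0, 0, 0, -0.04, 0, 1], [0, 0, 0, 0, -0.08, 0, 1], [0, 0, 0, 0, -0.1, 0, 1], [0, 0, 0, 0, -0.1, 0, 1]]]}}

```text
time_s: 2.95
tool_pos: [0.565, -0.346, 0.2545]
tool_rot: [179.6, 18.0, 153.2]
force: [-1.1, -0.4, 0.1]
grip_width: 0.0873
grasp_force: 0.0
```

```bash
cat > k2.py <<'E'
from kin import *
import kin
from h import get_obs
o=get_obs();print(o['time_s'],o['tool_pos'],o['tool_rot'],o['qpos'].tolist())
kin.D.append((list(o['qpos']),list(o['tool_pos']),list(o['tool_rot'])))
s=(-1,-1,-1,-1)
f=least_squares(res,[0,.3,.47,0,.52,1.57,.4,0],args=(s,));print(f.cost,f.x.round(4),(res(f.x,s).reshape(-1,6)*[200,200,200,57,57,57]).round(1))
def res2(v): return res(np.r_[0,v[0],v[1],0,v[2],np.pi/2,v[3],0],s)
g=least_squares(res2,[.3,.47,.52,.4]);print(g.cost,g.x.round(4),(res2(g.x).reshape(-1,6)*[200,200,200,57,57,57]).round(1))
p=np.r_[0,g.x[0],g.x[1],0,g.x[2],np.pi/2,g.x[3],0];np.savez('kin.npz',p=p,s=s)
E
python3 k2.py
cat > ik.py <<'E'
from kin import *
K=np.load('kin.npz');p=K['p'];s=K['s']
H=np.array([.6384,.1543]);YAW=12.54
def goal(phig,phit,yy,z,flip,n=0):
    # hook pose: seat-frame y offset yy, rim bar height z ; tool dir in stand x-z plane
    pg,pt=np.radians([phig,phit]);cz=z-.09
    gp=np.array([-.09*np.sin(pg),yy,cz+.09*np.cos(pg)]);d=np.array([np.sin(pt),0,-np.cos(pt)])
    tcp=gp+.019*d;Z=R.from_euler('z',YAW,degrees=True)
    w=Z.apply(tcp)+np.r_[H,0]
    tx=np.array([-np.cos(pt),0,-np.sin(pt)])*(-1 if flip else 1) # flip False: x at back when down
    # when tool is down(pt=0) x=-stand x ; pt=90 -> x=-z? handle sign
    tx=np.array([-np.cos(pt),0,-np.sin(pt)]);
    tx=tx*(-1 if flip else 1);ty=np.cross(d,tx)
    return w,Z*R.from_matrix(np.c_[tx,ty,d])
def ik(w,M,q0,margin=3):
    def f(q):
        x,N=fk(q,p,s);return np.r_[(x-w)*10,(N.inv()*M).as_rotvec()*2,(q-q0)*1e-5]
    r=least_squares(f,np.clip(q0,LIM[:,0]+margin+.1,LIM[:,1]-margin-.1),bounds=(LIM[:,0]+margin,LIM[:,1]-margin));x,N=fk(r.x,p,s)
    return r.x,np.linalg.norm(x-w)*1e3,np.degrees((N.inv()*M).magnitude())
E
python3 - <<'E'
from ik import *
rng=np.random.default_rng(0)
for flip in(0,1):
  for pg,pt in((70,70),(60,60),(40,75),(45,80),(40,90)):
    w,M=goal(pg,pt,.015,.31,flip);sol=[]
    for t in range(25):
        q,e,a=ik(w,M,rng.uniform(LIM[:,0],LIM[:,1]))
        if e<2 and a<1: sol.append(q.round(0))
    sol.sort(key=lambda q:abs(q[2]))
    print(flip,pg,pt,w.round(3),M.as_matrix()[:,0].round(2),len(sol),[list(map(int,q)) for q in sol[:4]])
E
```

```text
2.95 [ 0.5650283  -0.3460175   0.25445664] [179.60242891  18.04456109 153.20838033] [-25.731343619283468, 8.578016877659435, 61.71029020329848, 98.21893850083265, -11.925329889842477, 60.17803633546093, 102.14755629378374]
0.0034496460633047193 [-0.0417  0.2704  0.4682  0.0032  0.5122  1.5295  0.3926  0.0034] [[ 2.7  6.1  0.   0.  -0.  -0. ]
 [-4.9  7.8  1.8 -0.  -0.  -0. ]
 [-7.1  5.4  2.1 -0.  -0.  -0. ]
 [-3.7 -1.4 -4.3  0.   0.  -0. ]
 [-1.9 -4.   0.4 -0.7  0.   0.1]]
0.033254315623733946 [0.2831 0.4503 0.5213 0.3838] [[-25.2  10.    0.5   0.   -0.   -0. ]
 [-12.8  25.2   1.1   0.   -0.    0. ]
 [  1.5  24.    1.5  -0.   -0.    0. ]
 [  2.2  15.8  -1.8  -0.   -0.    0. ]
 [  7.8  14.8  -1.2   0.   -0.    0. ]]
0 70 70 [0.57  0.154 0.244] [-0.33 -0.07 -0.94] 0 []
0 60 60 [0.575 0.156 0.256] [-0.49 -0.11 -0.87] 0 []
0 40 75 [0.597 0.16  0.284] [-0.25 -0.06 -0.97] 0 []
0 45 80 [0.591 0.159 0.28 ] [-0.17 -0.04 -0.98] 0 []
0 40 90 [0.597 0.161 0.289] [ 0.  0. -1.] 0 []
1 70 70 [0.57  0.154 0.244] [0.33 0.07 0.94] 0 []
1 60 60 [0.575 0.156 0.256] [0.49 0.11 0.87] 0 []
1 40 75 [0.597 0.16  0.284] [0.25 0.06 0.97] 0 []
1 45 80 [0.591 0.159 0.28 ] [0.17 0.04 0.98] 0 []
1 40 90 [0.597 0.161 0.289] [0. 0. 1.] 0 []
```

```bash
cat > kin3.py <<'E'
import numpy as np
from scipy.optimize import least_squares
from scipy.spatial.transform import Rotation as R
import kin
from kin import LIM
D=kin.D+[([-25.731343619283468,8.578016877659435,61.71029020329848,98.21893850083265,-11.925329889842477,60.17803633546093,102.14755629378374],[0.5650283,-0.3460175,0.25445664],[179.60242891,18.04456109,153.20838033])]
s=(-1,-1,-1,-1)
def fk(q,p):
    q=np.radians(q);b0,h,L1,a,L2,b7,Lt,a6,y2,y4,y6,bx,by=p
    M=R.from_euler('z',b0-q[0]);x=np.array([bx,by,h])+M.apply([0,y2,0])
    M=M*R.from_euler('y',q[1])*R.from_euler('z',-q[2]);x=x+M.apply([a,y4,L1]);M=M*R.from_euler('y',q[3]);x=x+M.apply([-a,0,0])
    M=M*R.from_euler('z',-q[4]);x=x+M.apply([0,y6,L2]);M=M*R.from_euler('y',q[5])
    x=x+M.apply([a6,0,0]);M=M*R.from_euler('z',-q[6]+b7)
    return x+M.apply([0,0,Lt]),M
def fit(idx,D=D):
    base=np.array([0,.28,.46,0,.52,np.pi/2,.39,0,0,0,0,0,0]);
    def mk(v): b=base.copy();b[idx]=v;return b
    def f(v):
        o=[];P=mk(v)
        for q,t,r in D:
            x,M=fk(q,P);o+=list((x-t)*5)+list((M.inv()*R.from_euler('xyz',r,degrees=True)).as_rotvec())
        return np.r_[o,(v-base[idx])*1e-3]
    g=least_squares(f,base[idx]);return mk(g.x),g
if __name__=='__main__':
    from h import get_obs
    for idx in([0,1,2,4,5,6],[0,1,2,3,4,5,6,7],[1,2,3,4,6,7,11,12],[0,1,2,3,4,5,6,8,9,10],[0,1,2,3,4,5,6,7,8,9,10,11,12]):
        P,g=fit(idx);print(idx,g.cost,P.round(4));print((g.fun[:30].reshape(-1,6)[:,:3]*200).round(1).tolist())
E
python3 kin3.py
```

```text
[0, 1, 2, 4, 5, 6] 0.003597990839316953 [-0.0386  0.2707  0.4713  0.      0.5184  1.5326  0.392   0.      0.
  0.      0.      0.      0.    ]
[[0.4, 6.6, 0.3], [-6.3, 7.5, 1.3], [-7.3, 4.6, 1.9], [-3.4, -2.6, -3.5], [-2.4, -5.1, -0.0]]
[0, 1, 2, 3, 4, 5, 6, 7] 0.0035526991012528306 [-0.0388  0.267   0.4695  0.0039  0.5161  1.5324  0.3902  0.0019  0.
  0.      0.      0.      0.    ]
[[0.6, 6.3, -0.3], [-5.9, 7.6, 2.3], [-7.1, 4.2, 2.6], [-3.5, -2.0, -4.2], [-2.3, -5.0, -0.4]]
[1, 2, 3, 4, 6, 7, 11, 12] 0.008115316924556032 [ 0.      0.2342  0.4567 -0.0051  0.5133  1.5708  0.3377 -0.0102  0.
  0.      0.      0.0101 -0.0191]
[[-15.4, -10.5, 2.0], [-6.0, 3.0, -0.9], [7.6, 5.3, 0.2], [11.9, -1.8, -1.6], [1.8, 4.0, 0.3]]
[0, 1, 2, 3, 4, 5, 6, 8, 9, 10] 1.0379144802438103e-09 [-0.0000e+00  2.4950e-01  4.6780e-01 -0.0000e+00  5.1310e-01  1.5708e+00
  3.6870e-01  0.0000e+00 -1.5600e-02 -1.0600e-02 -4.0000e-04  0.0000e+00
  0.0000e+00]
[[0.0, 0.0, 0.0], [-0.0, 0.0, -0.0], [-0.0, 0.0, 0.0], [-0.0, -0.0, -0.0], [0.0, -0.0, -0.0]]
[0, 1, 2, 3, 4, 5, 6, 7, 8, 9, 10, 11, 12] 1.0379086528535582e-09 [-0.0000e+00  2.4950e-01  4.6780e-01 -0.0000e+00  5.1310e-01  1.5708e+00
  3.6870e-01 -0.0000e+00 -1.5600e-02 -1.0600e-02 -4.0000e-04  0.0000e+00
 -0.0000e+00]
[[0.0, -0.0, 0.0], [0.0, 0.0, -0.0], [-0.0, 0.0, 0.0], [0.0, 0.0, -0.0], [-0.0, -0.0, -0.0]]
```

```bash
cat > ik.py <<'E'
from kin3 import *
p=np.array([0,.2495,.4678,0,.5131,np.pi/2,.3687,0,-.0156,-.0106,-.0004,0,0])
H=np.array([.6384,.1543]);YAW=12.54;Z=R.from_euler('z',YAW,degrees=True)
def goal(phig,phit,yy,z,flip,xx=0,swing=0):
    pg,pt=np.radians([phig,phit]);cz=z-.09
    gp=np.array([xx-.09*np.sin(pg),yy,cz+.09*np.cos(pg)]);d=np.array([np.sin(pt),0,-np.cos(pt)])
    tx=np.array([-np.cos(pt),0,-np.sin(pt)])*(-1 if flip else 1)
    # swing: tool rotated about the bar tangent at the grasp
    tan=np.array([np.cos(pg),0,np.sin(pg)]);S=R.from_rotvec(np.radians(swing)*tan)
    d=S.apply(d);tx=S.apply(tx);ty=np.cross(d,tx)
    return Z.apply(gp+.019*d)+np.r_[H,0],Z*R.from_matrix(np.c_[tx,ty,d])
def ik(w,M,q0,margin=2):
    lo,hi=np.radians(LIM[:,0]+margin),np.radians(LIM[:,1]-margin)
    def f(q):
        x,N=fk(np.degrees(q),p);return np.r_[(x-w)*5,(N.inv()*M).as_rotvec()]
    r=least_squares(f,np.clip(np.radians(q0),lo+.01,hi-.01),bounds=(lo,hi));x,N=fk(np.degrees(r.x),p)
    return np.degrees(r.x),np.linalg.norm(x-w)*1e3,np.degrees((N.inv()*M).magnitude())
E
cat > srch.py <<'E'
from ik import *
import sys
rng=np.random.default_rng(0)
for flip in(0,1):
  for pt in(45,50,55,60,65):
   for z in(.337,.285):
    w,M=goal(60,pt,.0,z,flip);sol=[]
    for t in range(14):
        q,e,a=ik(w,M,rng.uniform(LIM[:,0],LIM[:,1]))
        if e<1 and a<.5: sol.append(q.round(0))
    sol.sort(key=lambda q:abs(q[2]))
    print(flip,pt,z,w.round(3),len(sol),[list(map(int,q)) for q in sol[:4]])
E
time python3 srch.py
```

```text
0 45 0.337 [0.575 0.14  0.279] 0 []
0 45 0.285 [0.575 0.14  0.227] 0 []
0 50 0.337 [0.577 0.141 0.28 ] 0 []
0 50 0.285 [0.577 0.141 0.228] 0 []
0 55 0.337 [0.578 0.141 0.281] 0 []
0 55 0.285 [0.578 0.141 0.229] 0 []
0 60 0.337 [0.578 0.141 0.283] 0 []
0 60 0.285 [0.578 0.141 0.23 ] 0 []
0 65 0.337 [0.579 0.141 0.284] 0 []
0 65 0.285 [0.579 0.141 0.232] 0 []
1 45 0.337 [0.575 0.14  0.279] 0 []
1 45 0.285 [0.575 0.14  0.227] 0 []
1 50 0.337 [0.577 0.141 0.28 ] 0 []
1 50 0.285 [0.577 0.141 0.228] 0 []
1 55 0.337 [0.578 0.141 0.281] 0 []
1 55 0.285 [0.578 0.141 0.229] 0 []
1 60 0.337 [0.578 0.141 0.283] 0 []
1 60 0.285 [0.578 0.141 0.23 ] 0 []
1 65 0.337 [0.579 0.141 0.284] 0 []
1 65 0.285 [0.579 0.141 0.232] 0 []
real	0m32.019s
user	0m32.426s
sys	0m0.028s
```

```bash
cat > srch.py <<'E'
from ik import *
rng=np.random.default_rng(1)
q,t,r=D[4];print(ik(np.array(t),R.from_euler('xyz',r,degrees=True),np.array(q)+8))
for flip in(0,1):
  for pt in(10,25,40,55):
   for yawoff in (0,):
    w,M=goal(60,pt,.0,.337,flip);sol=[]
    for t in range(12):
        q,e,a=ik(w,M,rng.uniform(LIM[:,0],LIM[:,1]),0)
        sol.append((round(e+a*5),round(e),round(a),q.round(0).astype(int).tolist()))
    sol.sort();print(flip,pt,w.round(3),sol[:2])
E
time python3 srch.py
```

```text
(array([-22.00452336,   7.74810227,  57.15457057,  98.14700498,
       -10.50836399,  60.0214417 , 101.01014223]), np.float64(8.994764900539285e-08), np.float64(4.1100917587867926e-08))
0 10 [0.566 0.138 0.273] [(0, 0, 0, [-86, -1, 70, 100, 2, 71, 86]), (0, 0, 0, [-66, 0, 50, 99, 1, 71, 86])]
0 25 [0.57  0.139 0.275] [(0, 0, 0, [-72, -17, 46, 112, 21, 57, 70]), (0, 0, 0, [-54, -12, 32, 111, 13, 55, 76])]
0 40 [0.574 0.14  0.277] [(1, 0, 0, [-8, -17, -9, 123, 1, 35, 85]), (1, 0, 0, [-8, -17, -9, 123, 1, 35, 85])]
0 55 [0.578 0.141 0.281] [(51, 28, 5, [-10, -17, -9, 129, 13, 18, 72]), (51, 28, 5, [-10, -17, -9, 129, 13, 18, 72])]
1 10 [0.566 0.138 0.273] [(0, 0, 0, [-64, 0, 48, 99, 1, 71, -94]), (0, 0, 0, [-13, 1, -4, 98, 1, 71, -95])]
1 25 [0.57  0.139 0.275] [(0, 0, 0, [-72, -17, 46, 112, 21, 57, -110]), (0, 0, 0, [-40, -10, 20, 111, 8, 54, -101])]
1 40 [0.574 0.14  0.277] [(1, 0, 0, [-8, -17, -9, 123, 1, 35, -95]), (1, 0, 0, [-8, -17, -9, 123, 1, 35, -95])]
1 55 [0.578 0.141 0.281] [(51, 28, 5, [-10, -17, -9, 129, 13, 18, -108]), (51, 28, 5, [-10, -17, -9, 129, 13, 18, -108])]
real	0m13.073s
user	0m13.507s
sys	0m0.024s
```

The fit is exact, so I can plan reachability. The hook can be reached with the tool tilted about 37° forward. For shelf clearance the grip should end about 75° round the rim from the top, so in the rack I grip 38° from the top on the robot's side, with the tool vertical.

```bash
python3 - <<'E'
from ik import *
from h import delta,get_obs
print(delta([.5214,-.3218,.215],R.from_euler('xyz',[180,0,153.2],degrees=True)))
q=np.array([-15,-14,-5,120,1,38,85.])
for y_,z,x_,t in((-.045,.337,-.2,25),(-.045,.337,0,37),(-.015,.337,0,37),(.02,.337,0,37),(.015,.285,0,37),(.015,.275,0,37)):
    w,M=goal(75,t,y_,z,0,x_);q2,e,a=ik(w,M,q);print(y_,z,w.round(3),M.as_euler('xyz',degrees=True).round(1),q2.round(0).astype(int),round(e,1),round(a,1))
E
```

```text
[0.1988 0.006  0.0736 0.0022 0.1002 0.0004]
-0.045 0.337 [0.376 0.05  0.253] [-180.    25.  -167.5] [  4 -15  -9 115  -7  75 100] 37.9 19.3
-0.045 0.337 [0.574 0.094 0.255] [-180.    37.  -167.5] [  0 -15 -10 122  -7  37  97] 2.3 0.7
-0.015 0.337 [0.568 0.123 0.255] [-180.    37.  -167.5] [ -5 -15 -10 122  -2  37  89] 2.9 0.9
0.02 0.337 [0.56  0.157 0.255] [-180.    37.  -167.5] [-14 -15  -7 122   5  37  78] 2.4 0.8
0.015 0.285 [0.561 0.153 0.203] [-180.    37.  -167.5] [ -8 -13 -11 127   4  29  80] 0.0 0.0
0.015 0.275 [0.561 0.153 0.193] [-180.    37.  -167.5] [-13 -13  -7 128   7  28  77] 0.0 0.0
```

```bash
cat > plan.py <<'E'
from ik import *
from h import delta,get_obs
GR=41.
def tool(C,yaw,pt,gr=GR):
    pg=np.radians(gr+pt);t=np.radians(pt);Zy=R.from_euler('z',yaw,degrees=True)
    d=np.array([np.sin(t),0,-np.cos(t)]);g=.09*np.array([-np.sin(pg),0,np.cos(pg)])
    tx=np.array([-np.cos(t),0,-np.sin(t)])
    return np.array(C)+Zy.apply(g+.019*d),Zy*R.from_matrix(np.c_[tx,np.cross(d,tx),d])
def st(x,y,z): return np.r_[H,0]+Z.apply([x,y,z])
E
python3 - <<'E'
from plan import *
w,M=tool([.5709,-.3467,.115],-26.8,0);print(w,M.as_euler('xyz',degrees=True))
print(delta(w+[0,0,.05],M))
E
```

```text
[ 0.51819699 -0.32007779  0.16392386] [-180.     0.   153.2]
[0.2114 0.0063 0.0733 0.0022 0.1002 0.0004]
```

{"name": "servo_tool", "arguments": {"series": [[[0.05, 0, 0, 0, 0.03, 0, 1], [0.1, 0, 0, 0, 0.06, 0, 1], [0.15, 0.003, 0.03, 0.001, 0.09, 0, 1], [0.2, 0.006, 0.06, 0.002, 0.1, 0, 1], [0.2114, 0.006, 0.073, 0.002, 0.1, 0, 1], [0.2114, 0.006, 0.073, 0.002, 0.1, 0, 1], [0.2114, 0.006, 0.073, 0.002, 0.1, 0, 1]]]}}

```text
time_s: 3.53
tool_pos: [0.5203, -0.322, 0.2145]
tool_rot: [-179.7, 0.1, 153.2]
force: [0.5, 0.2, 0.4]
grip_width: 0.0871
grasp_force: 0.0
```

```bash
python3 - <<'E'
from plan import *
o=get_obs();print(o['time_s'],o['tool_pos'],o['tool_rot'],o['qpos'].round(0))
w,M=tool([.5709,-.3467,.115],-26.8,0);print(delta(w,M))
E
```

```text
3.5333 [ 0.52027845 -0.32201549  0.21451932] [-1.79694182e+02  8.30461907e-02  1.53238366e+02] [-17.  21.  59.  91. -18.  78. 107.]
[ 0.0093  0.0035  0.1686 -0.0017  0.0005  0.0002]
```

{"name": "servo_tool", "arguments": {"series": [[[0.008, 0.003, 0.06, 0, 0, 0, 1], [0.008, 0.003, 0.12, 0, 0, 0, 0.6], [0.008, 0.003, 0.1686, 0, 0, 0, 0.4], [0.008, 0.003, 0.1686, 0, 0, 0, 0], [0.008, 0.003, 0.1686, 0, 0, 0, 0], [0.008, 0.003, 0.1686, 0, 0, 0, 0], [0.008, 0.003, 0.1686, 0, 0, 0, 0], [0.008, 0.003, 0.1686, 0, 0, 0, 0], [0.008, 0.003, 0.1686, 0, 0, 0, 0], [0.008, 0.003, 0.1686, 0, 0, 0, 0]]], "grip_force": 60}}

```text
time_s: 4.37
tool_pos: [0.5188, -0.3205, 0.164]
tool_rot: [-179.7, 0.0, 153.2]
force: [0.2, 0.5, 0.0]
grip_width: 0.0348
grasp_force: 0.0
```

```bash
python3 - <<'E'
from plan import *
o=get_obs();print(o['time_s'],o['tool_pos'],o['tool_rot'],o['force'],o['wrist_torque'],o['qpos'].round(1))
C=[.5709,-.3467,.115]
for z in(.06,.19): 
    w,M=tool([C[0],C[1],.115+z],-26.8,0);print(delta(w,M))
E
```

```text
4.3667 [ 0.51877571 -0.32052915  0.16399768] [-1.79658498e+02  4.51667154e-02  1.53246344e+02] [0.18924743 0.48099799 0.02717741] [-0.00049611 -0.04465239  0.01976163] [-16.5  23.1  57.7  95.3 -19.9  72.8 108.3]
[ 0.0022 -0.0007 -0.1998 -0.0019  0.0003  0.0003]
[ 1.900e-03 -3.300e-03 -6.331e-01 -1.900e-03  3.000e-04  3.000e-04]
```

Still closing; a few more rows, then a slow lift.

{"name": "servo_tool", "arguments": {"series": [[[0, 0, 0, 0, 0, 0, 0], [0, 0, 0, 0, 0, 0, 0], [0, 0, 0, 0, 0, 0, 0], [0, 0, 0, 0, 0, 0, 0], [0, 0, 0, 0, 0, 0, 0], [0, 0, 0, 0, 0, 0, 0], [0, 0, 0, 0, 0, 0, 0], [0, 0, 0, 0, 0, 0, 0], [0, 0, -0.02, 0, 0, 0, 0], [0, 0, -0.04, 0, 0, 0, 0], [0, 0, -0.07, 0, 0, 0, 0], [0, 0, -0.1, 0, 0, 0, 0]]], "grip_force": 60}}

```text
time_s: 5.37
tool_pos: [0.5185, -0.32, 0.1942]
tool_rot: [-179.7, -0.0, 153.2]
force: [0.4, 1.3, -3.3]
grip_width: 0.0083
grasp_force: 59.9
```

{"name": "servo_tool", "arguments": {"series": [[[0, 0, -0.05, 0, 0, 0, 0], [0, 0, -0.12, 0, 0, 0, 0], [0, 0, -0.2, 0, 0, 0, 0], [0, 0, -0.28, 0, 0, 0, 0], [0, 0, -0.36, 0, 0, 0, 0], [0, 0, -0.44, 0, 0, 0, 0], [0, 0, -0.5, 0, 0, 0, 0], [0, 0, -0.53, 0, 0, 0, 0], [0, 0, -0.53, 0, 0, 0, 0]]]}}

```text
time_s: 6.12
tool_pos: [0.5195, -0.3204, 0.3553]
tool_rot: [-179.6, 0.2, 153.2]
force: [0.4, -0.0, -2.5]
grip_width: 0.0081
grasp_force: 60.0
```

```bash
cat > path.py <<'E'
from plan import *
from scipy.spatial.transform import Slerp
o=get_obs();print(o['time_s'],o['tool_pos'],o['tool_rot'],o['force'],o['wrist_torque'],o['grip_width'],o['qpos'].round(1))
Ca=np.array([.5709,-.3467,.305]);Cb=st(-.03,-.17,.27);print(Cb)
q=o['qpos']
for k in np.linspace(0,1,13)[1:]:
    C=Ca+(Cb-Ca)*k+[0,0,.02*np.sin(np.pi*k)];w,M=tool(C,-26.8+k*(YAW+26.8),34*k)
    q2,e,a=ik(w,M,q,1);print(delta(w,M,o).round(3).tolist(),C.round(3),q2.round(0).astype(int),round(e,1),round(a,1));q=q2
E
python3 path.py
```

```text
6.1167 [ 0.51953944 -0.32041289  0.3552596 ] [-179.63724554    0.24733411  153.22211022] [ 0.37525264 -0.01546985 -2.54924571] [0.00187168 0.07767111 0.0197116 ] 0.008087118489771969 [-17.7  17.9  61.   78.1 -15.3  92.6 104.6]
[ 0.64602625 -0.01815823  0.27      ]
[0.034, 0.078, 0.006, -0.002, -0.014, -0.018] [ 0.577 -0.319  0.307] [-29  15  70  83 -15  89 106] 0.0 0.0
[0.063, 0.157, 0.01, -0.004, -0.03, -0.036] [ 0.583 -0.292  0.309] [-37   8  70  87  -9  85 102] 0.0 0.0
[0.091, 0.234, 0.016, -0.006, -0.046, -0.054] [ 0.59  -0.265  0.31 ] [-46   0  70  90  -1  81  97] 0.0 0.0
[0.117, 0.312, 0.025, -0.009, -0.062, -0.072] [ 0.596 -0.237  0.311] [-60 -15  70  94  15  80  86] 0.0 0.0
[0.142, 0.388, 0.039, -0.013, -0.077, -0.09] [ 0.602 -0.21   0.31 ] [-52 -15  60  97  13  76  87] 0.1 0.0
[0.165, 0.465, 0.057, -0.018, -0.092, -0.108] [ 0.608 -0.182  0.308] [-47 -16  53 101  14  72  88] 0.0 0.0
[0.187, 0.542, 0.08, -0.024, -0.108, -0.126] [ 0.615 -0.155  0.304] [-38 -16  44 104  11  68  91] 0.1 0.0
[0.207, 0.619, 0.108, -0.031, -0.123, -0.143] [ 0.621 -0.128  0.299] [-31 -16  37 107   8  63  94] 0.0 0.0
[0.226, 0.696, 0.14, -0.039, -0.138, -0.16] [ 0.627 -0.1    0.293] [-24 -16  29 110   5  59  98] 0.1 0.0
[0.244, 0.773, 0.175, -0.047, -0.152, -0.178] [ 0.634 -0.073  0.286] [-17 -16  23 113   0  54 102] 0.2 0.1
[0.26, 0.851, 0.213, -0.057, -0.167, -0.194] [ 0.64  -0.046  0.278] [-11 -16  17 116  -4  49 107] 0.0 0.0
[0.275, 0.93, 0.252, -0.067, -0.181, -0.211] [ 0.646 -0.018  0.27 ] [ -8 -16  13 119  -9  45 113] 0.0 0.0
```

{"name": "servo_tool", "arguments": {"series": [[[0.034, 0.078, 0.006, -0.002, -0.014, -0.018, 0], [0.063, 0.157, 0.01, -0.004, -0.03, -0.036, 0], [0.091, 0.234, 0.016, -0.006, -0.046, -0.054, 0], [0.117, 0.312, 0.025, -0.009, -0.062, -0.072, 0], [0.142, 0.388, 0.039, -0.013, -0.077, -0.09, 0], [0.165, 0.465, 0.057, -0.018, -0.092, -0.108, 0], [0.187, 0.542, 0.08, -0.024, -0.108, -0.126, 0], [0.207, 0.619, 0.108, -0.031, -0.123, -0.143, 0], [0.226, 0.696, 0.14, -0.039, -0.138, -0.16, 0], [0.244, 0.773, 0.175, -0.047, -0.152, -0.178, 0], [0.26, 0.851, 0.213, -0.057, -0.167, -0.194, 0], [0.275, 0.93, 0.252, -0.067, -0.181, -0.211, 0]]]}}

```text
time_s: 7.12
tool_pos: [0.5694, -0.0324, 0.2726]
tool_rot: [179.8, 33.8, -167.4]
force: [0.9, 0.9, -2.3]
grip_width: 0.0081
grasp_force: 59.9
```

```bash
cat > look.py <<'E'
from plan import *
from h import *
import sys
o=get_obs();print(o['time_s'],o['tool_pos'],o['tool_rot'],o['force'],o['wrist_torque'],o['grip_width'],o['qpos'].round(1))
c=cam('wrist');save(c,sys.argv[1]);import pickle;pickle.dump(c,open('w.pkl','wb'))
v,u=np.mgrid[0:400,0:640];uv=np.c_[u.ravel(),v.ravel()];P=pts(c,uv);ok=c['depth'].ravel()>0
Q=Z.inv().apply(P-np.r_[H,0]);m=ok&(abs(Q[:,0])<.03)&(abs(Q[:,1])<.07)&(Q[:,2]>.26)&(Q[:,2]<.39)
print('hook pts',m.sum())
for z in np.arange(.265,.39,.008):
    k=m&(abs(Q[:,2]-z)<.004)
    if k.sum():print(z.round(3),k.sum(),'y',np.percentile(Q[k,1],[2,25,50,75,98]).round(4),'x',np.median(Q[k,0]).round(3),uv[k].mean(0).round(0))
E
python3 look.py w2.png; sed -i 's/^Ca=.*//' path.py; python3 - <<'E'
from plan import *
o=get_obs()
for a in((-.03,-.17,.27),(0,-.13,.25),(0,-.05,.25)):
    w,M=tool(st(*a),YAW,34);print(delta(w,M))
E
```

```text
7.1167 [ 0.56938183 -0.03239903  0.27259527] [ 179.83807902   33.80126883 -167.41844148] [ 0.91280976  0.93038811 -2.26373347] [-0.16971219  1.19269774  0.06319047] 0.008125879617516124 [-14.1 -17.   18.2 119.4  -6.4  44.6 110.8]
hook pts 630
0.273 122 y [0.0036 0.0077 0.0114 0.0161 0.0205] x -0.003 [545. 330.]
0.281 196 y [0.0001 0.0025 0.0061 0.011  0.018 ] x -0.002 [541. 338.]
0.289 151 y [-0.001   0.0002  0.0019  0.0042  0.008 ] x -0.002 [539. 350.]
0.297 121 y [-0.0012  0.      0.001   0.0027  0.0062] x -0.002 [541. 360.]
0.305 40 y [-0.0017 -0.0008 -0.0002  0.0001  0.0012] x -0.0 [541. 370.]
[-0.0273 -0.0233 -0.0228  0.0028 -0.0029  0.0015]
[-0.0745  0.1088  0.0891  0.0028 -0.0029  0.0015]
[-0.0758  0.3754  0.0915  0.0028 -0.0029  0.0015]
```

View pics/w2.png

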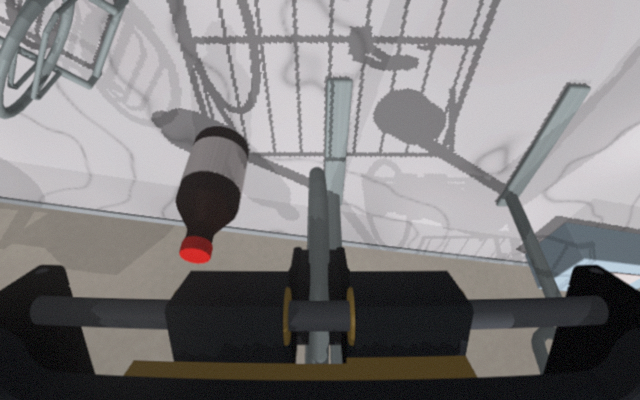

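The ring is held edge-on at column 318, the bottle (215,190) is clear of it, and the J-hook's bend is at about (545,340). The depth data put the outer face of the tip at stand y≈-0.0015, so the seat is at y≈+0.015, which matches the scene view. I'll move sideways to just short of the tip and check the ring's pose.

{"name": "servo_tool", "arguments": {"series": [[[-0.03, 0, 0.02, 0.001, -0.001, 0, 0], [-0.05, 0.03, 0.05, 0.0028, -0.0029, 0.0015, 0], [-0.0745, 0.09, 0.089, 0.0028, -0.0029, 0.0015, 0], [-0.0745, 0.16, 0.09, 0.0028, -0.0029, 0.0015, 0], [-0.075, 0.23, 0.09, 0.0028, -0.0029, 0.0015, 0], [-0.0758, 0.3, 0.0915, 0.0028, -0.0029, 0.0015, 0], [-0.0758, 0.35, 0.0915, 0.0028, -0.0029, 0.0015, 0], [-0.0758, 0.375, 0.0915, 0.0028, -0.0029, 0.0015, 0], [-0.0758, 0.375, 0.0915, 0.0028, -0.0029, 0.0015, 0]]]}}

```text
time_s: 7.92
tool_pos: [0.5793, 0.0855, 0.2647]
tool_rot: [-179.8, 34.3, -167.7]
force: [0.6, -0.1, -2.1]
grip_width: 0.0084
grasp_force: 60.0
```

```bash
cat >> look.py <<'E'
w,M=o['tool_pos'],toolR(o)
# ring points: within 8 mm of expected torus plane
t=M.inv().apply(P-w);yoff=t[:,1]
k=ok&(abs(yoff)<.012)&(Q[:,2]>.12)&(Q[:,2]<.4)&(Q[:,0]>-.12)&(Q[:,0]<.12)&(np.linalg.norm(t,axis=1)>.045)&(t[:,2]>-.03)
X=Q[k];X0=X
print('ring',k.sum())
from scipy.optimize import least_squares as ls
f=lambda v:np.hypot(np.hypot(X[:,0]-v[0],X[:,2]-v[1])-.09,X[:,1]-v[2]-v[3]*(X[:,0]-v[0])-v[4]*(X[:,2]-v[1]))-.005
r=ls(f,[0,.25,np.median(X[:,1]),0,0],loss='soft_l1',f_scale=.002);print('ring C x,z,y, yaw/roll slopes',r.x.round(4),'rms',np.median(abs(f(r.x))).round(4), 'x span',X[:,0].min(),X[:,0].max())
tc=Z.inv().apply(w-np.r_[H,0]);print('tcp stand',tc.round(4),(Z.inv()*M).as_euler('xyz',degrees=True).round(2))
E
python3 look.py w3.png; python3 - <<'E'
from plan import *
for a in((0,-.05,.25),(0,.015,.25)):
    w,M=tool(st(*a),YAW,34);print(delta(w,M), Z.inv().apply(w-np.r_[H,0]))
E
```

```text
7.9167 [0.5792833  0.08547918 0.26473929] [-179.82926135   34.30474457 -167.73034156] [ 0.64592566 -0.07425489 -2.14935965] [-0.19267971  1.20821499  0.01747759] 0.008447386382869963 [-15.5 -14.9   4.3 119.8   0.9  40.8  90.7]
hook pts 514
0.289 126 y [0.0392 0.0429 0.0455 0.0485 0.055 ] x -0.006 [476. 351.]
0.297 322 y [0.0391 0.0431 0.047  0.0521 0.0556] x -0.006 [480. 361.]
0.305 66 y [0.042  0.045  0.0465 0.048  0.0535] x -0.003 [479. 370.]
ring 408
ring C x,z,y, yaw/roll slopes [ 0.0006  0.2523 -0.06   -0.0507 -0.0003] rms 0.0001 x span -0.09023292721778682 0.08666519907643418
tcp stand [-0.0726 -0.0543  0.2647] [-179.83   34.3   179.73]
[ 0.0241  0.0201  0.0133 -0.0022  0.0018 -0.0017] [-0.07630866 -0.05        0.257542  ]
[ 0.0252  0.2368  0.0118 -0.0022  0.0018 -0.0017] [-0.07630866  0.015       0.257542  ]
```

The hook's rear housing is visible at (480,361). The ring fit is good, but the ring is yawed about 2.9° in the grip and sits a few mm low. I'll store its pose in the tool frame, correct the yaw and cross over the tip.

```bash
cat > rp.py <<'E'
from plan import *
# ring pose at the look: centre stand (.0006,-.06,.2523), yaw -2.9 deg
Mo=R.from_euler('xyz',[-179.82926135,34.30474457,-167.73034156],degrees=True);wo=np.array([0.5792833,0.08547918,0.26473929])
Ct=Mo.inv().apply(st(.0006,-.06,.2523)-wo)
Rr=Mo.inv()*R.from_euler('z',YAW-2.9,degrees=True)   # ring frame in tool
def ringto(x,y,z,yaw=0,pitch=0):
    M=R.from_euler('z',YAW+yaw,degrees=True)*R.from_euler('y',pitch,degrees=True)*Rr.inv()
    return st(x,y,z)-M.apply(Ct),M
def ringnow(o):
    M=R.from_euler('xyz',o['tool_rot'],degrees=True);return Z.inv().apply(np.array(o['tool_pos'])+M.apply(Ct)-np.r_[H,0]),(Z.inv()*M*Rr).as_euler('zyx',degrees=True)
E
python3 - <<'E'
from rp import *
o=get_obs();print(o['tool_pos'],[a.round(4) for a in ringnow(o)])
for a in((0,-.05,.247),(0,-.02,.247),(0,.008,.247)):
    w,M=ringto(*a);print(delta(w,M),[v.round(1) for v in ik(w,M,o['qpos'],.5)])
E
```

```text
[0.57966813 0.08381534 0.26492078] [array([ 0.0006, -0.0618,  0.2525]), array([-3.0081, -0.0219, -0.0122])]
[ 0.0127  0.0267  0.0134 -0.0095  0.0001 -0.0138] [array([-18.2, -15. ,   7.2, 120.3,  -0.7,  40.3,  94.8]), np.float64(0.0), np.float64(0.0)]
[ 1.320e-02  1.267e-01  1.270e-02 -9.500e-03  1.000e-04 -1.380e-02] [array([-1.430e+01, -1.480e+01, -1.000e-01,  1.204e+02, -4.000e-01,
        4.010e+01,  9.100e+01]), np.float64(0.0), np.float64(0.0)]
[ 1.37e-02  2.20e-01  1.21e-02 -9.50e-03  1.00e-04 -1.38e-02] [array([-19.7, -14.8,   0.9, 120.4,   3.8,  40.2,  84.2]), np.float64(0.0), np.float64(0.0)]
```

{"name": "servo_tool", "arguments": {"series": [[[0.007, 0.015, 0.007, -0.005, 0, -0.007, 0], [0.0127, 0.0267, 0.0134, -0.0095, 0, -0.0138, 0], [0.0127, 0.05, 0.0134, -0.0095, 0, -0.0138, 0], [0.013, 0.08, 0.013, -0.0095, 0, -0.0138, 0], [0.013, 0.11, 0.0128, -0.0095, 0, -0.0138, 0], [0.013, 0.14, 0.0127, -0.0095, 0, -0.0138, 0], [0.013, 0.165, 0.0125, -0.0095, 0, -0.0138, 0], [0.0132, 0.185, 0.0125, -0.0095, 0, -0.0138, 0], [0.0135, 0.195, 0.0125, -0.0095, 0, -0.0138, 0], [0.0135, 0.195, 0.0125, -0.0095, 0, -0.0138, 0], [0.0135, 0.195, 0.0125, -0.0095, 0, -0.0138, 0], [0.0135, 0.195, 0.0125, -0.0095, 0, -0.0138, 0]]]}}

```text
time_s: 8.97
tool_pos: [0.5665, 0.14, 0.2599]
tool_rot: [-179.9, 34.4, -164.9]
force: [0.7, 0.1, -3.3]
grip_width: 0.008
grasp_force: 60.0
```

```bash
python3 look.py w4.png; python3 - <<'E'
from rp import *
o=get_obs();print([a.round(4) for a in ringnow(o)])
for a in((0,.01,.247),(0,.02,.247)):
    w,M=ringto(*a);print(delta(w,M))
E
```

```text
8.9667 [0.56654114 0.14002669 0.25986444] [-179.85873686   34.37551402 -164.94123996] [ 0.6758273   0.05507018 -3.27687142] [-0.25026199  1.22461664  0.00802956] 0.00797005144589981 [-17.1 -14.8  -0.2 120.4   2.2  40.1  86.4]
hook pts 34
0.281 32 y [0.0109 0.0117 0.0134 0.0165 0.0185] x -0.0 [334. 346.]
0.289 2 y [0.0187 0.0188 0.0189 0.019  0.0191] x -0.001 [342. 363.]
ring 482
ring C x,z,y, yaw/roll slopes [ 0.0006  0.2459  0.0003 -0.0139  0.0405] rms 0.0004 x span -0.09080756329477714 0.0844167863443159
tcp stand [-0.0732  0.0017  0.2599] [-179.86   34.38 -177.48]
[array([ 2.000e-04, -4.000e-04,  2.475e-01]), array([-0.0965, -0.0696,  0.03  ])]
[ 0.      0.0343  0.0015 -0.0002  0.0004 -0.0005]
[-0.0012  0.0676  0.0023 -0.0002  0.0004 -0.0005]
```

View pics/w4.png

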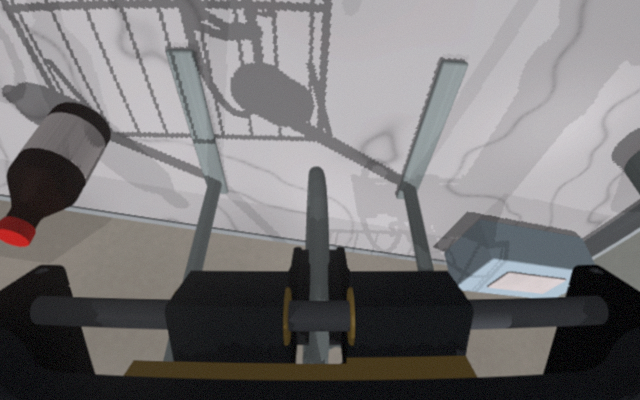

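The ring is edge-on at column 316 with the hook's bend just to its right at (334,346), so it is over the tip and short of the stem. Now I feel for the stem in small +y steps.

{"name": "servo_tool", "arguments": {"series": [[[0, 0.015, 0, 0, 0, 0, 0], [0, 0.03, 0.001, 0, 0, 0, 0], [0, 0.042, 0.002, 0, 0, 0, 0], [0, 0.046, 0.002, 0, 0, 0, 0], [0, 0.046, 0.002, 0, 0, 0, 0], [0, 0.046, 0.002, 0, 0, 0, 0]]]}}

```text
time_s: 9.52
tool_pos: [0.5631, 0.1542, 0.2593]
tool_rot: [-179.8, 34.4, -164.9]
force: [0.7, 0.2, -3.3]
grip_width: 0.0079
grasp_force: 60.0
```

{"name": "servo_tool", "arguments": {"series": [[[0, 0.003, 0, 0, 0, 0, 0], [0, 0.007, 0, 0, 0, 0, 0], [0, 0.007, 0, 0, 0, 0, 0], [0, 0.007, 0, 0, 0, 0, 0]]]}}

```text
time_s: 9.85
tool_pos: [0.5626, 0.1561, 0.2594]
tool_rot: [-179.9, 34.4, -164.9]
force: [-0.6, 0.5, -1.4]
grip_width: 0.0081
grasp_force: 60.0
```

{"name": "servo_tool", "arguments": {"series": [[[0, 0.003, 0, 0, 0, 0, 0], [0, 0.007, 0, 0, 0, 0, 0], [0, 0.007, 0, 0, 0, 0, 0], [0, 0.007, 0, 0, 0, 0, 0]]]}}

```text
time_s: 10.18
tool_pos: [0.562, 0.1582, 0.2593]
tool_rot: [-179.9, 34.4, -164.9]
force: [0.4, 0.4, -1.7]
grip_width: 0.0081
grasp_force: 60.0
```

```bash
python3 - <<'E'
from rp import *
o=get_obs();print([a.round(4) for a in ringnow(o)],Z.inv().apply(o['force']),o['wrist_torque'])
E
```

```text
[array([-0.0003,  0.0184,  0.247 ]), array([-0.035 , -0.0716,  0.0251])] [ 0.4843443   0.3020563  -1.70511511] [-0.31533551  1.25908784 -0.01574039]
```

{"name": "servo_tool", "arguments": {"series": [[[0, 0.003, 0, 0, 0, 0, 0], [0, 0.007, 0, 0, 0, 0, 0], [0, 0.007, 0, 0, 0, 0, 0], [0, 0.007, 0, 0, 0, 0, 0]]]}}

```text
time_s: 10.52
tool_pos: [0.5615, 0.1601, 0.2594]
tool_rot: [-179.9, 34.4, -164.9]
force: [-0.1, -1.1, -3.1]
grip_width: 0.0083
grasp_force: 60.0
```

{"name": "servo_tool", "arguments": {"series": [[[0, 0.003, 0, 0, 0, 0, 0], [0, 0.007, 0, 0, 0, 0, 0], [0, 0.007, 0, 0, 0, 0, 0], [0, 0.007, 0, 0, 0, 0, 0]]]}}

```text
time_s: 10.85
tool_pos: [0.561, 0.1619, 0.2593]
tool_rot: [-179.9, 34.4, -164.9]
force: [0.2, -1.8, -2.3]
grip_width: 0.0083
grasp_force: 60.0
```

```bash
python3 - <<'E'
from rp import *
o=get_obs();print([a.round(4) for a in ringnow(o)],Z.inv().apply(o['force']),o['wrist_torque'])
E
```

```text
[array([-0.0004,  0.0221,  0.247 ]), array([-0.0729, -0.0704,  0.0259])] [-0.19504608 -1.84999891 -2.25749599] [-0.4699791   1.09401065 -0.56896839]
```

Contact starts at ring y≈0.0195, so the seat is at y≈0.0178. I'll back off 4.5 mm, centre in the throat, and go down 25 mm while watching side forces.

{"name": "servo_tool", "arguments": {"series": [[[0, -0.008, 0, 0, 0, 0, 0], [0, -0.0153, 0, 0, 0, 0, 0], [0, -0.0153, 0, 0, 0, 0, 0], [0.01, -0.0153, 0.014, 0, 0, 0, 0], [0.02, -0.0153, 0.028, 0, 0, 0, 0], [0.03, -0.0153, 0.042, 0, 0, 0, 0], [0.04, -0.0153, 0.056, 0, 0, 0, 0], [0.047, -0.0153, 0.0688, 0, 0, 0, 0], [0.047, -0.0153, 0.0688, 0, 0, 0, 0], [0.047, -0.0153, 0.0688, 0, 0, 0, 0]]]}}

```text
time_s: 11.68
tool_pos: [0.562, 0.1577, 0.2337]
tool_rot: [-179.9, 34.3, -164.9]
force: [0.0, -0.4, -2.9]
grip_width: 0.0081
grasp_force: 60.0
```

```bash
python3 - <<'E'
from rp import *
o=get_obs();print(o['time_s'],[a.round(4) for a in ringnow(o)],Z.inv().apply(o['force']),o['wrist_torque'],o['qpos'].round(1))
E
```

```text
11.6833 [array([-0.0004,  0.0179,  0.2213]), array([-0.035 , -0.0214,  0.0211])] [-0.07731246 -0.40515046 -2.86047149] [-0.2161456   1.15594346 -0.01356777] [-17.2 -13.6  -2.6 122.5   3.7  36.9  82.9]
```

{"name": "servo_tool", "arguments": {"series": [[[0.004, 0, 0.005, 0, 0, 0, 0], [0.0075, 0, 0.011, 0, 0, 0, 0], [0.011, 0, 0.0165, 0, 0, 0, 0], [0.011, 0, 0.0165, 0, 0, 0, 0], [0.011, 0, 0.0165, 0, 0, 0, 0]]]}}

```text
time_s: 12.1
tool_pos: [0.5623, 0.1577, 0.2284]
tool_rot: [-179.9, 34.4, -164.9]
force: [-0.9, -0.4, -2.3]
grip_width: 0.0082
grasp_force: 60.0
```

{"name": "servo_tool", "arguments": {"series": [[[0.004, 0, 0.005, 0, 0, 0, 0], [0.0075, 0, 0.011, 0, 0, 0, 0], [0.0075, 0, 0.011, 0, 0, 0, 0], [0.0075, 0, 0.011, 0, 0, 0, 0]]]}}

```text
time_s: 12.43
tool_pos: [0.5626, 0.1575, 0.2249]
tool_rot: [-179.9, 34.4, -164.9]
force: [0.1, -1.6, -0.9]
grip_width: 0.008
grasp_force: 60.2
```

```bash
python3 - <<'E'
from rp import *
o=get_obs();print(o['time_s'],[a.round(4) for a in ringnow(o)],Z.inv().apply(o['force']),o['wrist_torque'])
E
```

```text
12.4333 [array([2.000e-04, 1.760e-02, 2.126e-01]), array([-0.0673, -0.1306,  0.0312])] [-0.28272662 -1.57379457 -0.92913553] [-0.29760087  0.73886329 -0.25032534]
```

Ball contact: fz is up 1.5 N, the side push is -y, and the rim is at z≈0.303 as expected. Pushing on down.

{"name": "servo_tool", "arguments": {"series": [[[0.004, 0, 0.005, 0, 0, 0, 0], [0.0075, 0, 0.011, 0, 0, 0, 0], [0.0075, 0, 0.011, 0, 0, 0, 0], [0.0075, 0, 0.011, 0, 0, 0, 0]]]}}

```text
time_s: 12.77
tool_pos: [0.5624, 0.157, 0.2204]
tool_rot: [-179.9, 34.4, -165.0]
force: [1.1, -4.0, 0.3]
grip_width: 0.0083
grasp_force: 60.3
```

{"name": "servo_tool", "arguments": {"series": [[[0.004, 0, 0.005, 0, 0, 0, 0], [0.0075, 0, 0.011, 0, 0, 0, 0], [0.0075, 0, 0.011, 0, 0, 0, 0], [0.0075, 0, 0.011, 0, 0, 0, 0]]]}}

```text
time_s: 13.1
tool_pos: [0.5632, 0.1575, 0.2175]
tool_rot: [-179.9, 34.5, -164.9]
force: [1.8, -3.6, 3.8]
grip_width: 0.0086
grasp_force: 60.4
```

```bash
python3 - <<'E'
from rp import *
o=get_obs();print(o['time_s'],[a.round(4) for a in ringnow(o)],Z.inv().apply(o['force']),o['wrist_torque'])
E
```

```text
13.1 [array([0.0007, 0.0174, 0.2053]), array([-0.0802, -0.2045,  0.0389])] [ 0.99591337 -3.87902985  3.75864084] [-0.39384532 -0.37105944 -0.90713653]
```

{"name": "servo_tool", "arguments": {"series": [[[0.004, 0, 0.005, 0, 0, 0, 0], [0.0075, 0, 0.011, 0, 0, 0, 0], [0.0075, 0, 0.011, 0, 0, 0, 0], [0.0075, 0, 0.011, 0, 0, 0, 0]]]}}

```text
time_s: 13.43
tool_pos: [0.5602, 0.1574, 0.2098]
tool_rot: [-179.8, 34.0, -164.9]
force: [-0.4, -3.1, -2.3]
grip_width: 0.0083
grasp_force: 60.0
```

```bash
python3 - <<'E'
from rp import *
o=get_obs();print(o['time_s'],[a.round(4) for a in ringnow(o)],Z.inv().apply(o['force']),o['wrist_torque'])
E
sed -i 's/-.12)&(Q\[:,0\]<.12)/-.12)\&(Q[:,0]<.12)\&(abs(Q[:,0])>.025)/' look.py; python3 look.py w5.png
```

```text
13.4333 [array([-0.0022,  0.018 ,  0.197 ]), array([-0.0171,  0.2575, -0.0028])] [-1.08130508 -2.91491331 -2.2660488 ] [-0.61817198  1.07174981 -0.64216942]
13.4333 [0.56024533 0.157387   0.20980822] [-179.84005403   34.04741773 -164.85350629] [-0.42262087 -3.08015128 -2.2660488 ] [-0.61817198  1.07174981 -0.64216942] 0.008283605777513709 [-17.1 -12.4  -2.7 124.3   4.   34.3  82.5]
hook pts 0
ring 319
ring C x,z,y, yaw/roll slopes [-0.0117  0.2038  0.0303  0.0682  0.1836] rms 0.001 x span -0.08951246790373621 0.04174397254668152
tcp stand [-0.0756  0.02    0.2098] [-179.84   34.05 -177.39]
```

Snap: the vertical push dropped from +3.8 to -2.3 N and the rim jumped to z≈0.287. A little lower to feel the seat, easing off the side force.

{"name": "servo_tool", "arguments": {"series": [[[0, -0.004, 0, 0, 0, 0, 0], [0.003, -0.006, 0.004, 0, 0, 0, 0], [0.005, -0.006, 0.0075, 0, 0, 0, 0], [0.005, -0.006, 0.0075, 0, 0, 0, 0], [0.005, -0.006, 0.0075, 0, 0, 0, 0]]]}}

```text
time_s: 13.9
tool_pos: [0.5623, 0.1564, 0.2091]
tool_rot: [-179.9, 34.3, -164.8]
force: [0.4, 0.1, -2.9]
grip_width: 0.0081
grasp_force: 59.9
```

```bash
python3 - <<'E'
from rp import *
from h import *
o=get_obs();print(o['time_s'],[a.round(4) for a in ringnow(o)],Z.inv().apply(o['force']),o['wrist_torque'])
a=cam('side');b=cam('scene')
f=lambda c,x0,y0,w:cv2.resize(c['frame'][y0:y0+w,x0:x0+w,::-1],(400,400),interpolation=cv2.INTER_CUBIC)
pa=proj(a,[st(0,.018,.25)])[0].astype(int);pb=proj(b,[st(0,.018,.25)])[0].astype(int)
cv2.imwrite('pics/v.png',np.hstack([f(a,pa[0]-40,pa[1]-40,80),f(b,pb[0]-40,pb[1]-40,80)]));print(pa,pb)
E
```

```text
13.9 [array([-0.0004,  0.0167,  0.1966]), array([ 0.0163, -0.0068,  0.0186])] [ 0.40013131  0.05447978 -2.87146494] [-0.26642092  1.22892634 -0.02420707]
[321 128] [385 188]
```

View pics/v.png

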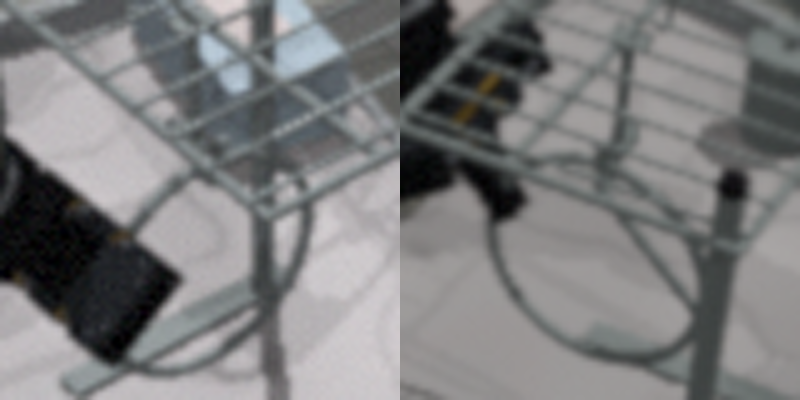

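Both views (hook at ~(605,150) in the right half) show the ring's top passing through the hook. I'll go lower to find the seat.

{"name": "servo_tool", "arguments": {"series": [[[0.003, 0, 0.004, 0, 0, 0, 0], [0.0057, 0, 0.0083, 0, 0, 0, 0], [0.0057, 0, 0.0083, 0, 0, 0, 0], [0.0057, 0, 0.0083, 0, 0, 0, 0]]]}}

```text
time_s: 14.33
tool_pos: [0.5628, 0.1561, 0.2068]
tool_rot: [-179.9, 34.4, -164.9]
force: [0.8, 0.8, -2.3]
grip_width: 0.0081
grasp_force: 60.0
```

{"name": "servo_tool", "arguments": {"series": [[[0.003, 0, 0.004, 0, 0, 0, 0], [0.0057, 0, 0.0083, 0, 0, 0, 0], [0.0057, 0, 0.0083, 0, 0, 0, 0], [0.0057, 0, 0.0083, 0, 0, 0, 0]]]}}

```text
time_s: 14.67
tool_pos: [0.5633, 0.1562, 0.2044]
tool_rot: [-179.9, 34.5, -164.9]
force: [0.7, 0.4, -0.6]
grip_width: 0.0081
grasp_force: 60.0
```

```bash
python3 - <<'E'
from rp import *
o=get_obs();print(o['time_s'],[a.round(4) for a in ringnow(o)],Z.inv().apply(o['force']),o['wrist_torque'])
E
```

```text
14.6667 [array([0.0005, 0.0162, 0.1921]), array([-0.0298, -0.1597,  0.0363])] [ 0.81419879  0.22316591 -0.55757354] [-0.06455589  0.65224768  0.08145867]
```

The seat is felt 20 mm below ball contact and the hook now carries the ring's weight. I'll ease the grip, then open slowly.

{"name": "servo_tool", "arguments": {"series": [[[0, 0, 0, 0, 0, 0, 0], [0, 0, 0, 0, 0, 0, 0], [0, 0, 0, 0, 0, 0, 0]]], "grip_force": 6}}

```text
time_s: 14.92
tool_pos: [0.5633, 0.1559, 0.2044]
tool_rot: [-179.9, 34.5, -164.9]
force: [0.6, 0.8, 1.6]
grip_width: 0.0096
grasp_force: 6.0
```

{"name": "servo_tool", "arguments": {"series": [[[0, 0, 0, 0, 0, 0, 0.15], [0, 0, 0, 0, 0, 0, 0.2], [0, 0, 0, 0, 0, 0, 0.25], [0, 0, 0, 0, 0, 0, 0.3], [0, 0, 0, 0, 0, 0, 0.35], [0, 0, 0, 0, 0, 0, 0.4], [0, 0, 0, 0, 0, 0, 0.45], [0, 0, 0, 0, 0, 0, 0.45], [0, 0, 0, 0, 0, 0, 0.45], [0, 0, 0, 0, 0, 0, 0.45], [0, 0, 0, 0, 0, 0, 0.45], [0, 0, 0, 0, 0, 0, 0.45]]]}}

```text
time_s: 15.92
tool_pos: [0.5627, 0.156, 0.2037]
tool_rot: [-179.9, 34.4, -164.9]
force: [-0.5, -0.0, 0.6]
grip_width: 0.0391
grasp_force: 0.0
```

```bash
python3 look.py w6.png | grep -v '^0\.'
```

```text
15.9167 [0.56274198 0.1559777  0.2036766 ] [-179.85876796   34.37755894 -164.88324696] [-0.47287865 -0.00161746  0.6001051 ] [-0.11072375  0.66281134  0.03641241] 0.03911996130687878 [-17.1 -12.   -2.5 124.8   4.   32.9  82.7]
hook pts 0
ring 473
ring C x,z,y, yaw/roll slopes [ 0.0015  0.1953  0.0164 -0.0125 -0.0011] rms 0.0002 x span -0.08698532519622458 0.08798264608868889
tcp stand [-0.0735  0.0181  0.2037] [-179.86   34.38 -177.42]
```

The ring hangs with its centre at z=0.195 (home: 0.195), upright and centred between the open fingers. I'll withdraw straight back along the tool axis.

{"name": "servo_tool", "arguments": {"series": [[[0, 0, -0.01, 0, 0, 0, 0.5], [0, 0, -0.03, 0, 0, 0, 0.55], [0, 0, -0.06, 0, 0, 0, 0.6], [0, 0, -0.1, 0, 0, 0, 0.6], [0, 0, -0.14, 0, 0, 0, 0.6], [0, 0, -0.18, 0, 0, 0, 0.6], [0, 0, -0.22, 0, 0, 0, 0.6], [0, 0, -0.26, 0, 0, 0, 0.6], [0, 0, -0.3, 0, 0, 0, 0.6], [0, 0, -0.34, 0, 0, 0, 0.6], [0, 0, -0.34, 0, 0, 0, 0.6], [0, 0, -0.34, 0, 0, 0, 0.6]]]}}

```text
time_s: 16.97
tool_pos: [0.5339, 0.1522, 0.2458]
tool_rot: [179.2, 31.7, -165.1]
force: [-0.9, -0.3, -0.7]
grip_width: 0.0521
grasp_force: 0.0
```

{"name": "servo_tool", "arguments": {"series": [[[0, 0, 0, 0, 0, 0, 0.6], [0, 0, 0, 0, 0, 0, 0.6], [0, 0, 0, 0, 0, 0, 0.6], [0, 0, 0, 0, 0, 0, 0.6], [0, 0, 0, 0, 0, 0, 0.6], [0, 0, 0, 0, 0, 0, 0.6], [0, 0, 0, 0, 0, 0, 0.6], [0, 0, 0, 0, 0, 0, 0.6], [0, 0, 0, 0, 0, 0, 0.6], [0, 0, 0, 0, 0, 0, 0.6], [0, 0, 0, 0, 0, 0, 0.6], [0, 0, 0, 0, 0, 0, 0.6]]]}}

```text
time_s: 17.97
tool_pos: [0.5344, 0.1504, 0.2456]
tool_rot: [179.3, 31.6, -165.3]
force: [-0.9, -1.0, 0.6]
grip_width: 0.0522
grasp_force: 0.0
```

```bash
python3 look.py w7.png | grep -v '^0\.'; python3 look.py w8.png | grep 'ring C'
```

```text
17.9667 [0.53442876 0.15044888 0.24559618] [ 179.26965956   31.64388842 -165.31184422] [-0.92565217 -0.96107094  0.59069081] [-0.13451532  0.61696743 -0.04892629] 0.05216924721914081 [-29.8 -17.2   8.3 122.5   7.5  43.2  79.7]
hook pts 0
ring 1221
ring C x,z,y, yaw/roll slopes [-0.0074  0.1983  0.008  -0.115   0.0501] rms 0.0012 x span -0.09455929004927112 -0.03762973144919386
tcp stand [-0.1023  0.0188  0.2456] [ 179.27   31.64 -177.85]
ring C x,z,y, yaw/roll slopes [-0.0074  0.1983  0.0079 -0.1152  0.052 ] rms 0.0012 x span -0.09408920756117485 -0.03761508469015612
```

View pics/w8.png

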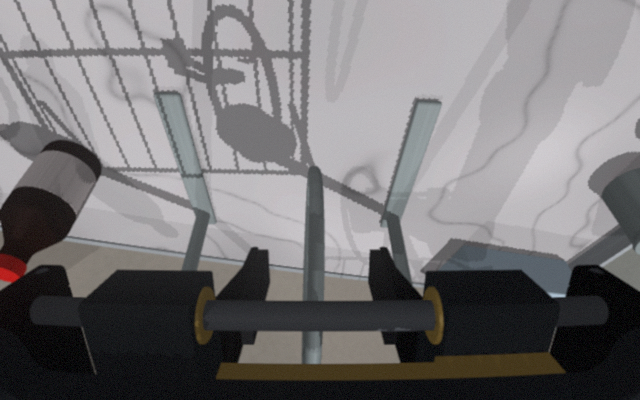

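The fingers, at (250,290) and (385,290), are open and clear of the rim. The ring hangs edge-on at column 315 and is unchanged between the two looks. The tips are about 16 mm outside the rim. I'll check the hang once numerically from the fixed cameras, then hand in.

```bash
python3 - <<'E'
from plan import *
from h import *
from scipy.optimize import least_squares as ls
for n in('side','scene'):
    c=cam(n);v,u=np.mgrid[0:400,0:640];uv=np.c_[u.ravel(),v.ravel()];P=pts(c,uv);Q=Z.inv().apply(P-np.r_[H,0])
    m=(c['depth'].ravel()>0)&(abs(np.hypot(np.hypot(Q[:,0],Q[:,2]-.195)-.09,Q[:,1]-.0165))<.015)&((Q[:,2]<.235)|(Q[:,0]>.03));X=Q[m]
    f=lambda v:np.hypot(np.hypot(X[:,0]-v[0],X[:,2]-v[1])-.09,X[:,1]-v[2])-.005
    r=ls(f,[0,.195,.0165],loss='soft_l1',f_scale=.002);print(n,len(X),r.x.round(4),np.median(abs(f(r.x))).round(4))
o=get_obs();print(o['time_s'],o['joint_velocities'].round(2),o['qpos'].round(2))
E
```

```text
side 220 [0.0008 0.1953 0.0152] 0.0011
scene 214 [-1.000e-04  1.988e-01  1.320e-02] 0.0013
18.1667 [ 0.15 -0.05 -0.05  0.08 -0.08 -0.09  0.08] [-29.8  -17.23   8.34 122.5    7.48  43.2   79.73]
```

Both cameras put the ring's centre within 4 mm of home, and nothing is moving.

```bash
python3 -c "
from cell import env
print(env.sign_off())"
```

```text
the job is handed in; nothing more can be done
None
```

The large ring is hanging home in the J-hook: I felt it snap past the ball and measured its centre within 4 mm of the home position; the arm had let go and stood clear of it, and I handed the job in at about 18 s.

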